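# Tip an angle bracket onto its long leg and clamp it against a fence

## Task

The blue angle bracket stands on its short leg: tip it about its corner until it lies on its long leg, lowering it gently (never let it fall) and never lifting it clear of the bench. Slide it until the back of the leg that now stands up is flush and square against the steel fence and centred on the yellow stripe, with the long leg passing under the raised clamp arm. Then swing the clamp arm down until its rubber pad rests on the long leg, let go, and leave the other things on the bench where they are.

Things in the scene. Friction and masses are not known exactly. Their poses are not given: they have to be found in the camera images.
- bracket: Blue steel angle bracket, 0.37 to 0.63 kg, loose. Origin: middle of its outer corner edge, on the bench. Short leg: 75 mm along its +x, metal z 0 to 8. Long leg: 95 mm along its +z, metal x 0 to 8. Both 50 mm wide (y -25 to 25). Start: z up, short leg flat, pointing away from the robot. Tipped: x up, long leg pointing back to the robot. Tipped past some 33 degrees it falls on unless held.
- short_end (a point): Middle of the end face of the bracket's short leg: bracket frame (75, 0, 4) mm, same axes as the bracket. 4 mm above the bench at the start; it rises in a quarter circle about the corner, to 75 mm above the bench when tipped. Pinched lightly (10 to 15 N) across its 50 mm width here, the bracket pivots between the fingers as they rise; pinched hard it keeps its angle to them and lifts off.
- fixture: Steel fence with clamp, fixed. Origin: on the bench at the foot of the fence's front face, on the yellow stripe; x into the fence (away from the robot), y along it. Block: x 0 to 30, y -115 to 60, z 0 to 25 mm. Foot bar: x -110 to 15, y -115 to -79, 12 mm high. The bracket slides on the bench in front; it is right when both origins meet and its long leg points along the fixture's -x.
- clamp (a joint): Angle of the clamp arm above level, rad: 0 when level with its pad resting on an 8 mm thick leg that lies on the bench, positive raised (at most 1.5; at the start 0.8 to 1.15), lower stop -0.15. The stiff pivot holds the arm wherever it is left; some 3 N at the handle, square to the arm, moves it.
- clamp_pivot (a point): Pivot of the clamp arm, fixture frame (-75, -95, 36) mm, on a steel post (x -92 to -58, y -107 to -83, up to z 46 mm). The pivot axis is parallel to the fixture's x: the arm swings in the plane x = -75 mm, from above the foot bar over and down towards the fixture's +y. Axes as the fixture's.
- clamp_handle (a point): Point on the axis of the red handle, 140 mm from the pivot along the arm; at fixture (-75, 45, 36) mm when the arm is level. The handle is a 20 mm round grip from 115 to 160 mm from the pivot; the steel arm is 18 mm wide, 12 mm thick. The rubber pad (18 mm across) reaches 28 mm below the arm's axis, 95 mm from the pivot.
- carton: cardboard stock box 70 x 100 x 55 mm, loose bystander on the bench; origin at its underside. Leave it where it is.
- jar: amber glass jar, 60 mm across, 80 mm tall, loose bystander on the bench; origin at its underside. Leave it where it is.
- can: green can with paper label, 60 mm across, 130 mm tall, loose bystander on the bench; origin at its underside. Leave it where it is.
- wrench: steel wrench lying flat, loose bystander on the bench; origin at its underside. Leave it where it is.
- screwdriver: screwdriver lying flat, loose bystander on the bench; origin at its underside. Leave it where it is.
- bearing: steel bearing ring, 62 mm across, 16 mm high, loose bystander on the bench; origin at its underside. Leave it where it is.
- offcut: aluminium offcut 50 x 90 x 20 mm, loose bystander on the bench; origin at its underside. Leave it where it is.
Things that resemble listed ones, but are neither listed nor needed, are in the scene too. Of the things that look like the bracket, the middle-sized one is meant.

How it is judged:
By the outcome, as a careful person would: the job done as asked, in the order asked, and still so for the second after the job is handed in, with the robot touching nothing.
It also fails if it takes over 72 s, if anything falls off the work surface, if the arm or the gripper's body presses on something with over 40 N, if the wrist force passes 120 N, or if a joint passes its speed limit or range.

## Robot

A 6-joint arm with a two-finger parallel gripper is mounted at the origin on the work surface. World frame = base frame: x ahead of the robot, y to its left, z up, the work surface at z = 0. Lengths are in m, angles in degrees, forces in N, time in s.
With the tool pointing down it reaches from about 0.35 to 0.975 m from the base axis. Payload 17.4 kg.
Tool frame: the origin (TCP) lies midway between the tips of the shut fingers; the grasp point (between the pads) lies 19 mm behind it; x points along the fingers, y is the direction in which the jaws open and shut, and the axes are right-handed (so a half turn about x gives the same grasp; the last joint's range is limited). The gripper opens to 85 mm and grips with 20 to 120 N. Pads are 22 mm wide; open, the fingers measure 114 mm over their backs; the gripper's body (76 mm by 85 mm) begins 54 mm behind the grasp point. The pads swing forward as they close: fully open they stand 13 mm farther back than shut.
Start: joints at [71.918, 6.646, 82.598, -0, 90.757, -2.166], TCP at [0.185, 0.649, 0.231] pointing down, gripper open.
Joint ranges: [-162.19, 162.19], [-47.58, 125.68], [4.15, 143.07], [-65.23, 245.23], [0.69, 171.88], [-170.13, 170.13]. Speed limits (degrees/s): [108.29, 108.29, 127.2, 180, 180, 180].

## Interface

Orientations are given as a 3x3 rotation matrix whose columns are the frame's x, y, z axes.
In Python, from plant import arm, claw, sense, snapshot, trace gives the robot as it stands. Calls block until the motion is done:
- arm.move_pose(position, orientation): joint-space move of the TCP to a pose.
- arm.move_linear(position, speed=0.15, attitude=None): straight line of the TCP; attitude=None keeps the orientation; speed is the mean speed in m/s.
- arm.move_joints(angles): joint-space move.
- claw.move_gripper(opening, force=None): finger opening in m; force is the grip in N (None keeps the last); returns when the fingers have stopped.
- arm.sleep(seconds).
- arm.inverse_kinematics(position, orientation): joint angles nearest the present ones, or None.
- sense(): the state.
- snapshot(name): name is "side" or "top" or "wrist"; returns a dict with "frame" (480x640x3 uint8, blue, green, red), "fx", "fy", "cx", "cy" (pixels), "k1" (the pictures are not rectified: a ray, as slopes to the right and down, at radius r is drawn at 1 + k1 r^2 times it, then the intrinsics apply), "R" (3x3) and "t" (3): a world point X has camera coordinates R X + t. Camera axes: x right, y down, z forward; pixel columns grow to the right and rows downward; lengths in m; the calibration is good to about 2 mm. A picture is of the moment at which its call begins. There is no depth.
A pose or a line that the arm cannot do raises arm.IKError and nothing moves.
- arm.sign_off(): hands the job in, once; it reports no verdict.
Trained networks look in the newest picture that a camera, given by its name, has taken for a name from the list of things; names that differ only in an ending like _2 or _b are one class to them, and where a whole thing is asked for, a point or a joint stands for the part that bears it (a point fixed in the world has none). Each returns a list of dicts, best first, with "conf" (0 to 1); they miss things now and then, are a little off and sometimes report something else, mostly with a low value. They report only what shows in the picture. A call takes as long as a camera call. They do not tell look-alikes from the thing itself.
- trace(camera, label): "pixels" (480x640 bool, what is visible of it) and "uv" ([column, row] in pixels, amid what is visible of it).
The state is a dict: "t": time; "joint_positions": joint angles; "qd": joint speeds; "joint_torque": joint torques, N m; "tool_pos": TCP position; "tcp_rot": TCP orientation; "contact_force": force on the tool from outside, world axes, zero at the start; "wrist_torque": the same for the moment, N m; "grip_width": finger opening in m.
Only numpy, scipy, OpenCV 4.12 (cv2) and the standard library are available. Lean on these libraries where they do the work, as an engineer would, in place of code of your own. Each camera call takes 0.05 s, during which the arm holds its last target.

## Working session

There is one attempt and no reset: what is moved stays moved. The work goes in short steps, each a Python script; the robot and the scene stay as the last script left them, time stands still between calls to the robot, and variables do not carry over. Pictures are saved under pics/ and viewed, and the job is handed in when it is done.

```bash
ls; mkdir -p pics
cat > h.py <<'E'
import numpy as np, cv2
from plant import arm, claw, sense, snapshot, trace
def save(n,f):
    cv2.imwrite('pics/'+n+'.png',f)
def undist(s,uv):
    K=np.array([[s['fx'],0,s['cx']],[0,s['fy'],s['cy']],[0,0,1]])
    p=cv2.undistortPoints(np.array(uv,float).reshape(-1,1,2),K,np.array([s['k1'],0,0,0.]))
    return p.reshape(-1,2)
def onplane(s,uv,z):
    R=np.array(s['R']);t=np.array(s['t'])
    p=undist(s,uv); c=-R.T@t
    d=np.c_[p,np.ones(len(p))]@R
    return c+d*((z-c[2])/d[:,2])[:,None]
def proj(s,X):
    K=np.array([[s['fx'],0,s['cx']],[0,s['fy'],s['cy']],[0,0,1]])
    R=np.array(s['R']);t=np.array(s['t'])
    return cv2.projectPoints(np.array(X,float).reshape(-1,1,3),cv2.Rodrigues(R)[0],t,K,np.array([s['k1'],0,0,0.]))[0].reshape(-1,2)
E
python3 - <<'E'
from h import *
import pickle
S={}
for n in ['side','top','wrist']:
    s=snapshot(n); save(n+'0',s['frame']); S[n]=s
    c=-np.array(s['R']).T@np.array(s['t']); print(n,c.round(3),np.array(s['R'])[2].round(2),s['fx'],s['k1'])
    for l in ['bracket','short_end','fixture','clamp','clamp_handle','carton','jar','can']:
        print(l,[(d['conf'],np.round(d['uv']),int(d['pixels'].sum())) for d in trace(n,l)][:4])
pickle.dump(S,open('s0.pkl','wb'))
print(sense())
E
```

```text
pics
side [ 0.177 -0.553  0.87 ] [ 0.33  0.52 -0.79] 502.7264933515541 -0.06739328031185203
bracket [(0.97, array([270., 176.]), 827), (0.75, array([267., 130.]), 441), (0.57, array([204., 224.]), 2181)]
short_end [(0.75, array([273., 172.]), 852), (0.62, array([203., 220.]), 2176), (0.6, array([264., 129.]), 508)]
fixture [(0.91, array([377., 261.]), 3272)]
clamp [(0.64, array([367., 240.]), 868)]
clamp_handle [(0.15, array([270., 172.]), 845)]
carton [(0.65, array([336., 134.]), 1254)]
jar [(0.89, array([368., 151.]), 812)]
can [(0.63, array([486., 373.]), 2146)]
top [0.28  0.023 1.623] [ 0.16 -0.02 -0.99] 607.3009949488568 -0.16308904548822317
bracket [(0.9, array([229., 226.]), 557), (0.81, array([173., 208.]), 383), (0.66, array([256., 312.]), 1125)]
short_end [(0.82, array([171., 210.]), 422), (0.69, array([230., 225.]), 526), (0.64, array([255., 312.]), 1117)]
fixture [(0.82, array([361., 194.]), 1600)]
clamp [(0.78, array([359., 215.]), 367), (0.73, array([217., 155.]), 1075)]
clamp_handle [(0.69, array([358., 216.]), 307)]
carton [(0.83, array([215., 157.]), 1143)]
jar [(0.6
[... 464 characters left out ...]
1647e-03,
        9.07560834e+01, -2.16764887e+00]), 'qd': array([-0.03975959, -0.05286709, -0.06970698,  0.02580192, -0.06801328,
       -0.06645821]), 'joint_torque': array([-6.37439753e-04, -7.31727791e+01, -6.32657290e+01, -1.15300281e-04,
        3.85257781e-04,  1.63137152e-06]), 'tool_pos': array([0.18510887, 0.64913503, 0.23130101]), 'tcp_rot': array([[-3.58129965e-05,  2.74200414e-01,  9.61672570e-01],
       [ 9.28605468e-06,  9.61672571e-01, -2.74200414e-01],
       [-9.99999999e-01, -8.89794405e-07, -3.69866165e-05]]), 'contact_force': array([-0.45698019, -0.73839305,  0.64550706]), 'wrist_torque': array([ 0.03100509, -0.00849525, -0.04911868]), 'grip_width': 0.08533942267597712}
```

View pics/side0.png

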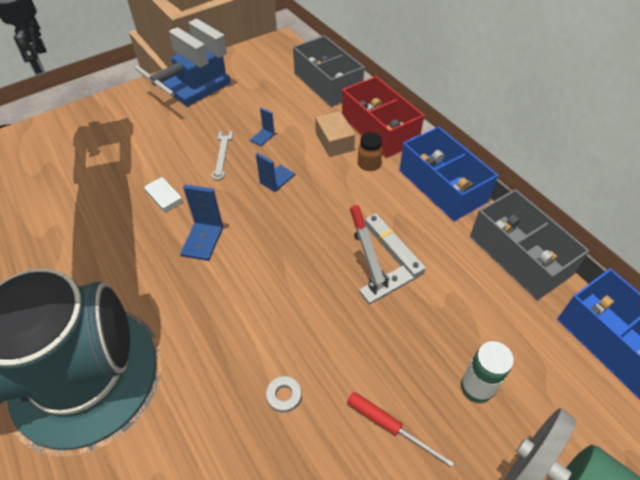

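View pics/top0.png

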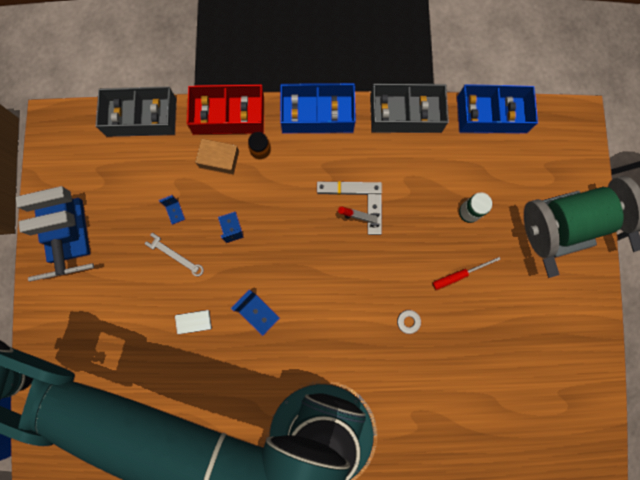

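Run:
```python
import cv2,numpy as np
a=cv2.imread('pics/side0.png')[80:320,140:460];save=cv2.resize(a,(800,600),interpolation=cv2.INTER_CUBIC);cv2.imwrite('pics/side0c.png',save)
a=cv2.imread('pics/top0.png')[130:340,130:410];cv2.imwrite('pics/top0c.png',cv2.resize(a,(800,600),interpolation=cv2.INTER_CUBIC))
```

```text
(no output)
```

View pics/side0c.png

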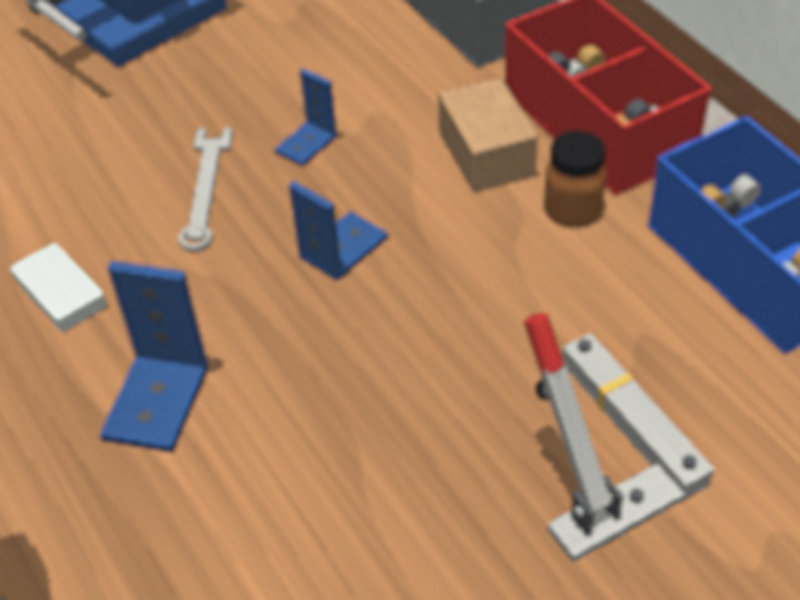

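View pics/top0c.png

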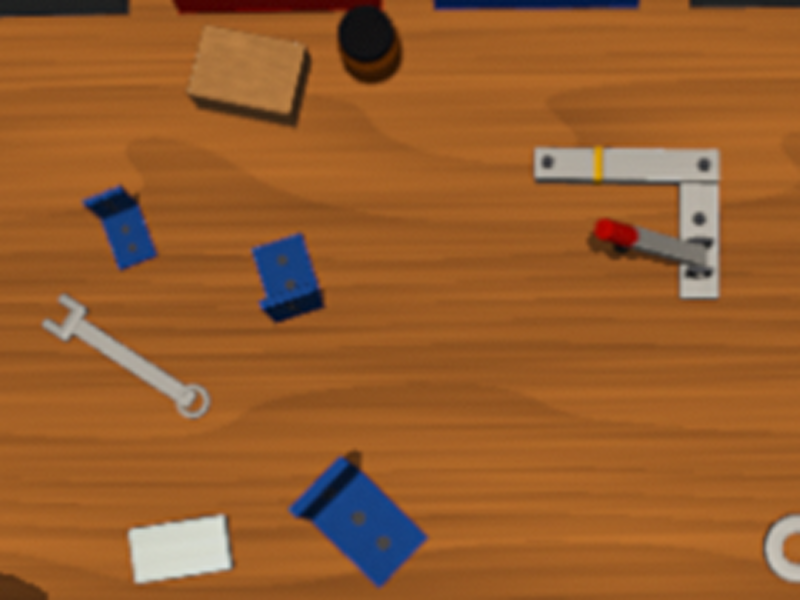

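Three blue look-alikes in the top view: the small one at (171,209), the middle one at (230,226) and the large one at (256,312). In the side view they are at (264,129), (272,174) and (203,222). I choose the middle one, because its short leg points away from the robot as described. Next I fit the poses.

```bash
cat > fit.py <<'E'
from h import *
from scipy.optimize import minimize
def box(x0,x1,y0,y1,z0,z1):
    return np.array([[x,y,z] for x in(x0,x1) for y in(y0,y1) for z in(z0,z1)])/1000.
BR=[box(0,75,-25,25,0,8),box(0,8,-25,25,0,95)]
def pose(p):
    c,s=np.cos(p[2]),np.sin(p[2])
    return np.array([[c,-s,0],[s,c,0],[0,0,1]]),np.array([p[0],p[1],0])
def render(s,boxes,R,t,sc=4):
    m=np.zeros((480*sc,640*sc),np.uint8)
    for b in boxes:
        u=proj(s,b@R.T+t)
        h=cv2.convexHull(((u+.5)*sc-.5).round().astype(np.int32))
        cv2.fillConvexPoly(m,h,255)
    return cv2.resize(m,(640,480),interpolation=cv2.INTER_AREA)/255.
def tipped(R):  # bracket x->up, z-> -x
    return R@np.array([[0,0,-1],[0,1,0],[1,0,0.]])
def blue(f):
    h=cv2.cvtColor(f,cv2.COLOR_BGR2HSV).astype(int)
    return ((h[...,0]>100)&(h[...,0]<128)&(h[...,1]>110)).astype(float)
def near(m,uv,r):
    w=np.zeros_like(m);u,v=map(int,uv);w[max(0,v-r):v+r,max(0,u-r):u+r]=1
    return m*w
def fit(obs,boxes,p0,Rf=lambda R:R,d=(.02,.02,.3)):
    def cost(p):
        R,t=pose(p);R=Rf(R)
        return sum(np.abs(render(s,boxes,R,t)-m).sum() for s,m in obs)
    best=None
    for k in range(3):
        st=np.array(p0 if best is None else best.x)
        sim=np.vstack([st]+[st+np.eye(3)[i]*d[i]/(3**k) for i in range(3)])
        best=minimize(cost,st,method='Nelder-Mead',options=dict(initial_simplex=sim,xatol=1e-5,fatol=.1,maxiter=150))
    return best
E
python3 - <<'E'
from fit import *
import pickle
S=pickle.load(open('s0.pkl','rb'))
T,D=S['top'],S['side']
g=onplane(T,[[230,228]],0.0)[0];print(g)
mt=near(blue(T['frame']),(230,226),22); md=near(blue(D['frame']),(273,173),26)
print(mt.sum(),md.sum())
# fixture pts
print('stripe',onplane(T,[[339,187.5]],.025), onplane(D,[[386,234]],.025))
for obs,n in(([(T,mt)],'top'),([(D,md)],'side'),([(T,mt),(D,md)],'both')):
    best=min((fit(obs,BR,[g[0],g[1],a]) for a in(-.3,.3)),key=lambda r:r.fun)
    print(n,best.x.round(4),np.degrees(best.x[2]),best.fun)
# fixture: grey mask
FX=[box(0,30,-115,60,0,25),box(-110,0,-115,-79,0,12)]
ft=trace('top','fixture');fd=trace('side','fixture')
E
```

```text
[0.55353184 0.23815557 0.        ]
453.0 631.0
stripe [[ 0.65750282 -0.05822388  0.025     ]] [[ 0.65586024 -0.06085542  0.025     ]]
top [0.5225 0.2248 0.3435] 19.683777642373744 87.50980392156862
side [0.5207 0.2294 0.1837] 10.522392855211313 223.21176470588236
both [0.5228 0.2217 0.4021] 23.040519347307807 326.6
```

Run:
```python
from fit import *
import pickle
S=pickle.load(open('s0.pkl','rb'))
T,D=S['top'],S['side']
ims=[]
for s,(u,v),p in((T,(230,226),[.5225,.2248,.3435]),(D,(273,173),[.5225,.2248,.3435])):
    f=s['frame'].copy();b=near(blue(f),(u,v),30)
    o=f.copy();o[b>0]=(0,255,0)
    R,t=pose(p)
    c=lambda i:cv2.resize(i[v-30:v+30,u-35:u+35],None,fx=5.6,fy=5.6,interpolation=cv2.INTER_NEAREST)
    o2=f.copy(); o2[render(s,BR,R,t)>.5]=(0,0,255)
    ims.append(np.hstack([c(o),c(o2)]))
save('m',np.vstack(ims)[:600])
```

```text
(no output)
```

View pics/m.png

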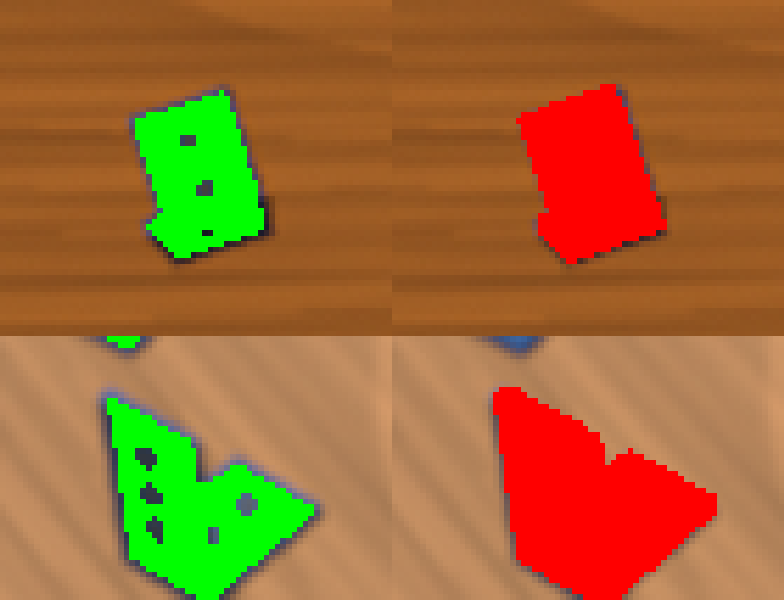

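```bash
cat >> h.py <<'E'
def tool(psi,flip=False,tilt=0.):
    """fingers down, tool y along local y at yaw psi; tilt: fingers lean toward local +x"""
    k=-1. if flip else 1.
    c,s=np.cos(psi),np.sin(psi)
    ct,st=np.cos(tilt),np.sin(tilt)
    Rz=np.array([[c,-s,0],[s,c,0],[0,0,1]])
    x=Rz@np.array([st,0,-ct]); y=k*(Rz@np.array([0,1.,0])); return np.c_[x,y,np.cross(x,y)]
E
python3 - <<'E'
from h import *
for fl in(0,1):
  for p,psi in(([.59,.25,.0],.35),([.65,.1,.07],.2),([.65,-.06,.07],0),([.58,-.05,.15],1.57)):
    q=arm.inverse_kinematics(p,tool(psi,fl)); print(fl,p,None if q is None else np.round(q,1))
# look
psi=.35
p=np.array([.555,.237,.30])
arm.move_pose(p,tool(psi))
s=snapshot('wrist');save('w1',s['frame']);print([(d['conf'],d['uv']) for d in trace('wrist','bracket')],sense()['t'])
import pickle;pickle.dump(s,open('w1.pkl','wb'))
E
```

```text
0 [0.59, 0.25, 0.0] [ 20.7  11.4  99.7  -0.   69.  -89.4]
0 [0.65, 0.1, 0.07] [  6.5   9.5  94.7  -0.   75.8 -94.9]
0 [0.65, -0.06, 0.07] [ -7.5   8.9  95.4  -0.   75.7 -97.5]
0 [0.58, -0.05, 0.15] None
1 [0.59, 0.25, 0.0] [20.7 11.4 99.7 -0.  69.  90.6]
1 [0.65, 0.1, 0.07] [ 6.5  9.5 94.7 -0.  75.8 85.1]
1 [0.65, -0.06, 0.07] [-7.5  8.9 95.4 -0.  75.7 82.5]
1 [0.58, -0.05, 0.15] [ -7.4  -3.  100.   -0.   82.9  -7.4]
[(0.73, [418.6, 271.5]), (0.6, [340.7, 13.7]), (0.59, [324.7, 192.6])] 3.5583
```

View pics/w1.png

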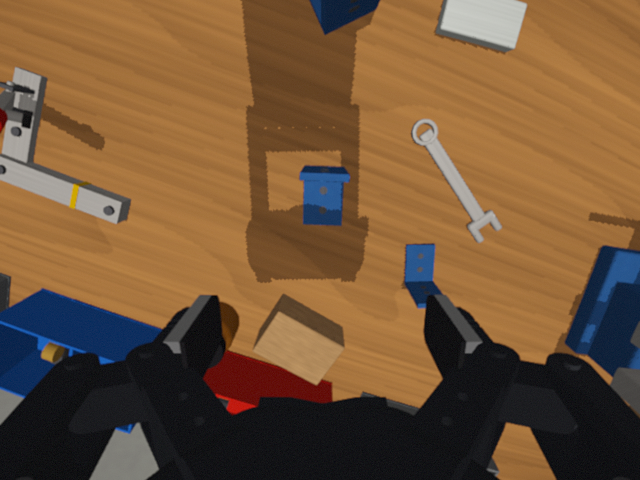

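Run:
```python
from fit import *
import pickle
S=pickle.load(open('s0.pkl','rb'));T,D=S['top'],S['side'];W=pickle.load(open('w1.pkl','rb'))
close=lambda m:cv2.morphologyEx(m,cv2.MORPH_CLOSE,np.ones((5,5)))
def bl(f):
    h=cv2.cvtColor(f,cv2.COLOR_BGR2HSV).astype(int)
    return ((h[...,0]>98)&(h[...,0]<132)&(h[...,1]>85)).astype(float)
mt=close(near(bl(T['frame']),(230,226),24)); md=close(near(bl(D['frame']),(273,173),27)); mw=close(near(bl(W['frame']),(324,195),36))
g=[.5225,.2248,.3435]
for obs,n in(([(T,mt)],'top'),([(D,md)],'side'),([(W,mw)],'wrist'),([(T,mt),(W,mw),(D,md)],'all')):
    b=fit(obs,BR,g,d=(.008,.008,.1)); print(n,b.x.round(4),np.degrees(b.x[2]).round(2),b.fun,sum(m.sum() for _,m in obs))
# fixture
def grey(f):
    h=cv2.cvtColor(f,cv2.COLOR_BGR2HSV).astype(int)
    return ((h[...,1]<60)&(h[...,2]>90)).astype(np.uint8)
for s,(u,v),r,n in((T,(350,203),42,'T'),(D,(385,255),62,'D')):
    o=s['frame'].copy();o[near(grey(o),(u,v),r)>0]=(0,255,0)
    save('g'+n,cv2.resize(o[v-r:v+r,u-r:u+r],(560,560),interpolation=cv2.INTER_NEAREST))
c=cv2.resize(W['frame'][55:235,0:160],(800,900),interpolation=cv2.INTER_CUBIC);save('gW',c[100:700])
```

```text
top [0.5219 0.2245 0.3251] 18.63 58.266666666666666 487.0
side [0.5222 0.2214 0.4134] 23.68 158.50980392156862 712.0
wrist [0.5209 0.2273 0.3108] 17.81 231.54117647058823 2262.0
all [0.5203 0.2271 0.311 ] 17.82 469.4901960784314 3461.0
```

View pics/gT.png

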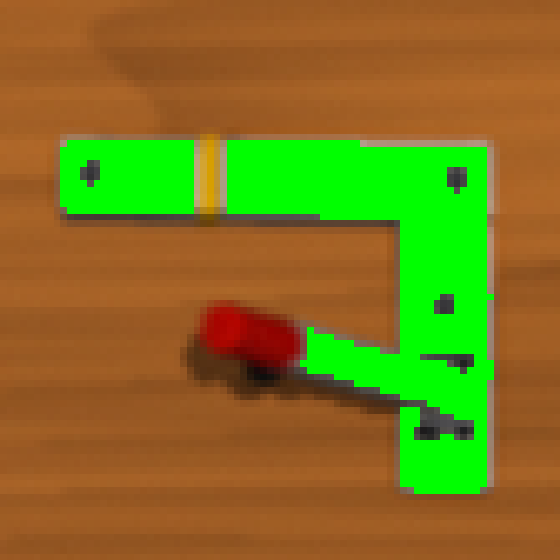

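View pics/gD.png

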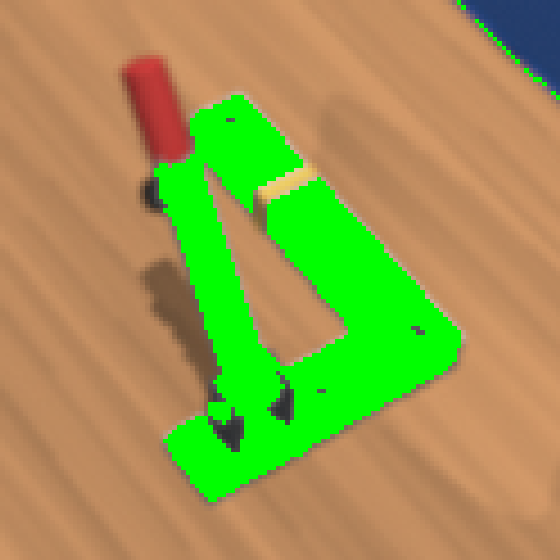

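View pics/gW.png

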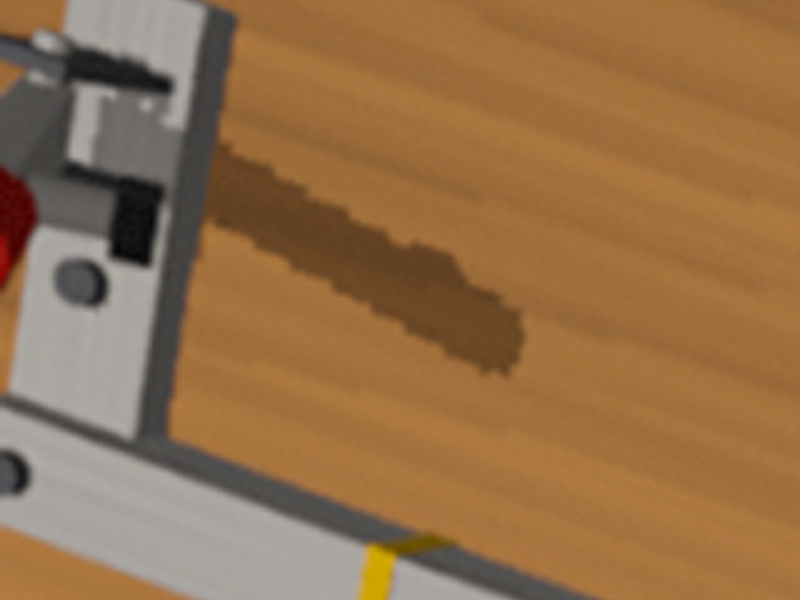

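```bash
cat > fx.py <<'E'
from fit import *
import pickle
from scipy.optimize import least_squares
S=pickle.load(open('s0.pkl','rb'));T,D=S['top'],S['side'];W=pickle.load(open('w1.pkl','rb'))
K={'T':(T,[((30,60,25),(316.5,181.2)),((0,60,25),(316.5,192.5)),((30,-115,25),(381,181.7)),((-110,-115,12),(381,234.5)),((-110,-79,12),(367.5,234.5)),((15,0,25),(339,187))]),
'D':(D,[((0,0,25),(380.5,235.2)),((30,0,25),(392.3,229.7)),((30,60,25),(375.6,213.3)),((30,-115,25),(424.8,266.2)),((-110,-79,12),(358.6,289.9))]),
'W':(W,[((0,0,25),(75.9,183.7)),((0,-79,0),(33.1,162.5)),((0,-79,12),(27.1,161.9)),((-110,-79,12),(41.5,75.5))])}
def res(p,ks):
    R,t=pose(p);r=[]
    for k in ks:
        s,l=K[k]; X=np.array([a for a,_ in l])/1000.@R.T+t
        r.append((proj(s,X)-np.array([b for _,b in l])).ravel())
    return np.concatenate(r)
E
python3 - <<'E'
from fx import *
for ks in('T','D','W','TW','TDW'):
    r=least_squares(res,[.64,-.06,0],args=(ks,),loss='soft_l1');print(ks,r.x.round(4),np.degrees(r.x[2]).round(2),np.sqrt(np.mean(res(r.x,ks)**2)).round(2))
R,t=pose([.5209,.2273,.3108]);o=W['frame'].copy()
m=render(W,BR,R,t)>.5
cs,_=cv2.findContours(m.astype(np.uint8),0,1);cv2.drawContours(o,cs,-1,(0,0,255),1)
save('o1',cv2.resize(o[150:240,270:380],None,fx=7,fy=6.6,interpolation=cv2.INTER_NEAREST))
E
```

```text
T [ 0.6434 -0.0573 -0.0224] -1.29 0.31
D [ 0.6428 -0.0583 -0.0201] -1.15 0.63
W [ 0.6436 -0.0553 -0.0215] -1.23 0.7
TW [ 0.6436 -0.0559 -0.0212] -1.21 0.62
TDW [ 0.6437 -0.0564 -0.0223] -1.28 0.75
```

View pics/o1.png

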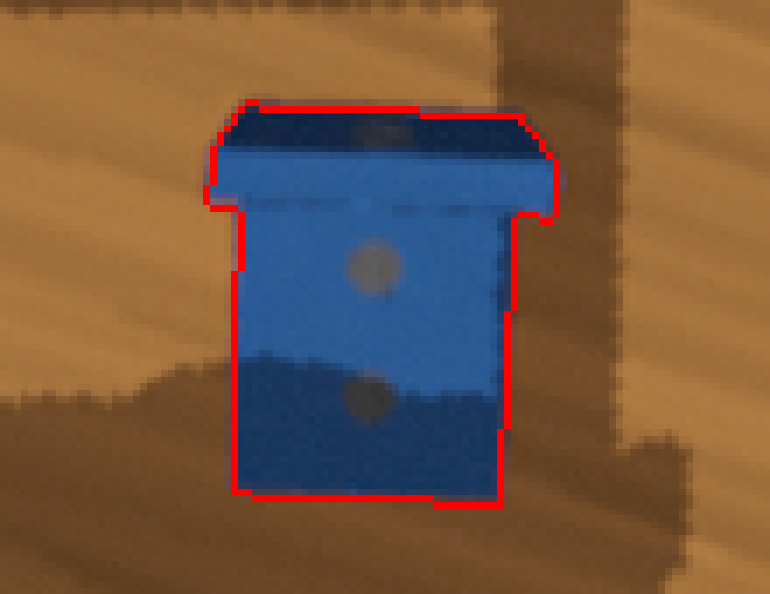

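```bash
python3 - <<'E'
from h import *
psi=.328; b=np.array([.521,.2262,0]); ex=np.array([np.cos(psi),np.sin(psi),0])
R=tool(psi,True); p=b+.070*ex
arm.move_pose(p+[0,0,.13],R)
claw.move_gripper(.062,20)
print(sense()['t'],sense()['grip_width'])
arm.move_linear(p+[0,0,.012],speed=.12)
f0=sense()['contact_force'].copy()
z=.012
s=snapshot('side');save('a1',s['frame'][100:240,200:380])
s=snapshot('wrist');save('a1w',s['frame'])
while z>-.012:
    z-=.0015
    arm.move_linear(p+[0,0,z],speed=.03)
    f=sense()['contact_force']-f0
    if f[2]>2.5: break
print(z,f,sense()['tool_pos'],sense()['t'])
E
python3 -c "
import cv2;a=cv2.imread('pics/a1.png');cv2.imwrite('pics/a1b.png',cv2.resize(a,(720,560),interpolation=2))"
```

```text
6.5917 0.06192744221388324
-0.005999999999999998 [-1.22348063 -0.67275973  3.40007234] [ 0.58747807  0.24881967 -0.00552669] 10.825
```

View pics/a1b.png

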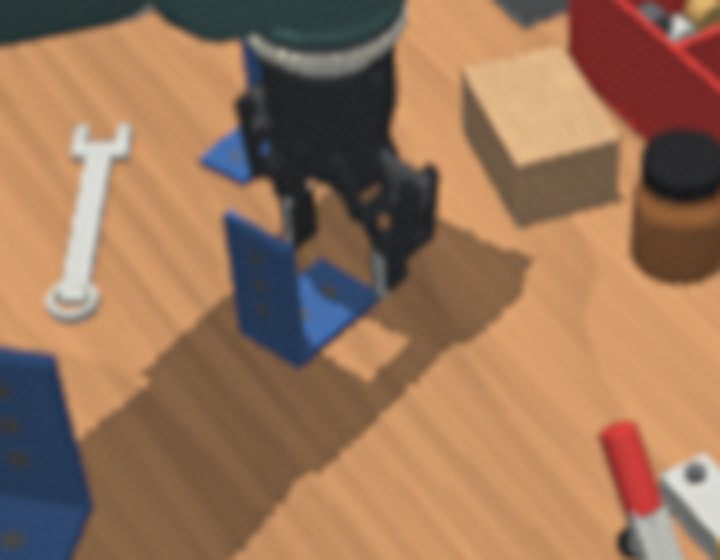

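View pics/a1w.png

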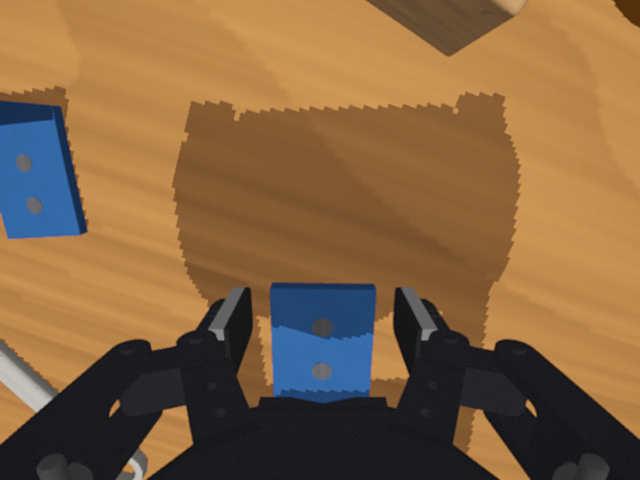

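Run:
```python
from h import *
psi=.328; b=np.array([.521,.2262,0]); ex=np.array([np.cos(psi),np.sin(psi),0])
p=b+.070*ex
arm.move_linear(p+[0,0,-.0027],speed=.05)
f0=sense()['contact_force'].copy()
try: r=claw.move_gripper(.045,12); print('ok',r)
except Exception as e: print(repr(e)); print(claw.move_gripper(.045,20))
s=sense();print(s['grip_width'],s['contact_force']-f0,s['tool_pos'],s['t'])
```

```text
ok False
0.0491267020221565 [-1.0073292  -0.33459396  2.7888434 ] [ 0.58726447  0.24873613 -0.00262038] 11.325
```

```bash
cat >> h.py <<'E'
PSI=.328; B0=np.array([.521,.2262,0]); EX=np.array([np.cos(PSI),np.sin(PSI),0])
def arcp(th,P=(.067,.004)):
    dx=P[0]*np.cos(th)-P[1]*np.sin(th)-P[0]; dz=P[0]*np.sin(th)+P[1]*np.cos(th)-P[1]
    return B0+.070*EX+[0,0,-.0027]+dx*EX+np.array([0,0,dz])
def look(n,tag,u,v,r=60,k=5):
    s=snapshot(n);f=s['frame'][max(0,v-r):v+r,max(0,u-r):u+r]
    save(tag,cv2.resize(f,None,fx=k,fy=k,interpolation=cv2.INTER_CUBIC));return s
E
python3 - <<'E'
from h import *
f0=np.array([0,0,0])
for d in(4,8,12,16):
    arm.move_linear(arcp(np.radians(d)),speed=.03)
    s=sense();print(d,s['contact_force'].round(1),s['wrist_torque'].round(2),round(s['t'],2))
look('side','t1',273,173)
E
```

```text
4 [ 1.   1.1 -1.3] [ 0.09 -0.2  -0.03] 11.63
8 [ 1.4  1.3 -3.2] [ 0.1  -0.19 -0.05] 11.94
12 [ 0.7 -0.2 -1.6] [ 0.08 -0.2  -0.02] 12.25
16 [ 1.  -0.5 -2. ] [ 0.04 -0.28 -0.03] 12.56
```

View pics/t1.png

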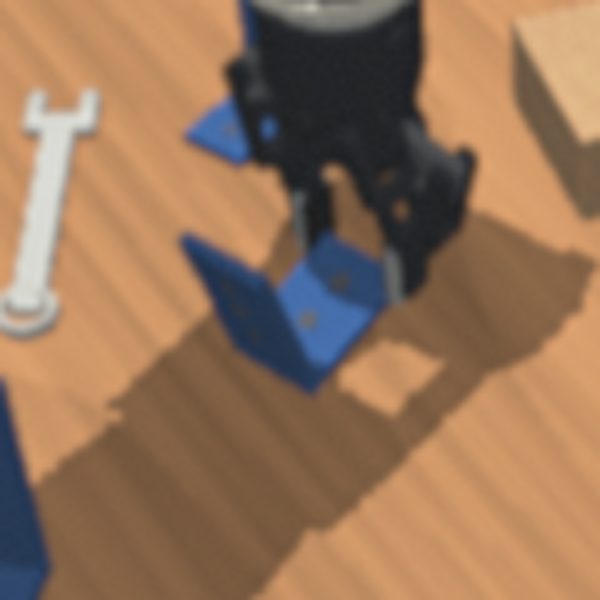

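Run:
```python
from h import *
for d in range(21,58,6):
    arm.move_linear(arcp(np.radians(d)),speed=.035)
    s=sense();print(d,s['contact_force'].round(1),s['wrist_torque'].round(2),round(s['t'],2))
look('side','t2',273,173)
```

```text
21 [ 0.8  0.7 -1.4] [ 0.09 -0.26  0.03] 12.93
27 [ 0.7  1.2 -1.3] [ 0.05 -0.23  0.02] 13.28
33 [ 0.6  0.3 -2.2] [ 0.05 -0.18  0.01] 13.62
39 [ 0.  -0.6 -1.6] [ 0.1  -0.1  -0.03] 13.97
45 [ 0.1 -0.2 -1.9] [ 0.09 -0.1  -0.05] 14.32
51 [-0.  -0.3 -2.3] [-0.01 -0.14  0.01] 14.68
57 [ 1.4  0.5 -0.7] [ 0.08 -0.16  0.02] 15.03
```

View pics/t2.png

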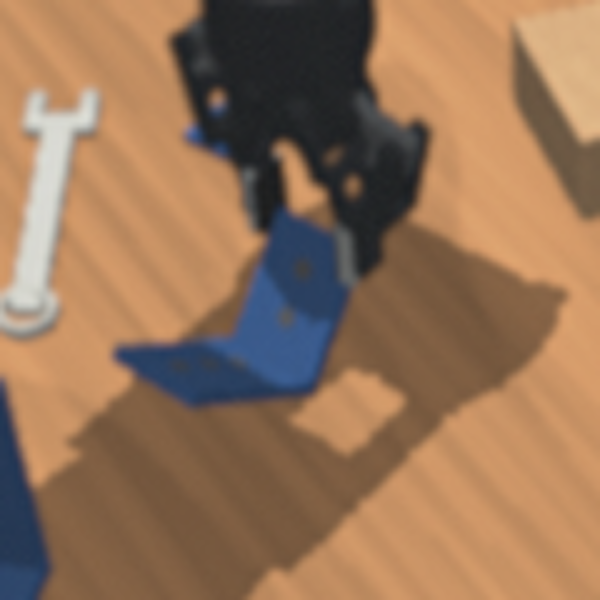

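Tipping well: the corner is still on the bench at about (300,385) in the crop. Continuing.

Run:
```python
from h import *
for d in (63,69,74,79,83,86):
    arm.move_linear(arcp(np.radians(d)),speed=.03)
    s=sense();print(d,s['contact_force'].round(1),s['wrist_torque'].round(2),round(s['t'],2))
look('side','t3',273,173)
```

```text
63 [0.2 0.6 0.6] [ 0.09 -0.23 -0.06] 15.46
69 [1.4 0.4 2.6] [ 0.13 -0.32  0.  ] 15.84
74 [ 2.4 -0.4  4.2] [ 0.08 -0.47  0.06] 16.18
79 [2.  1.1 6.6] [ 0.21 -0.42 -0.06] 16.52
83 [1.2 0.8 5.9] [ 0.09 -0.36  0.02] 16.83
86 [0.3 0.6 7.2] [ 0.18 -0.37  0.03] 17.1
```

View pics/t3.png

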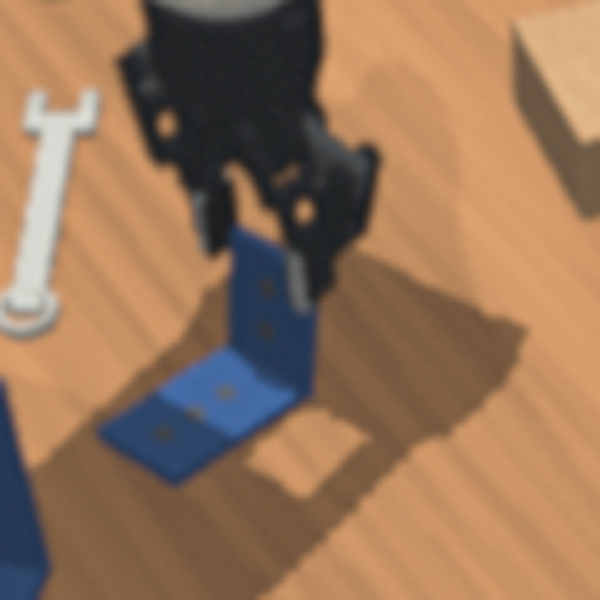

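Run:
```python
from h import *
import pickle
for d,dz in((88,.0005),(90,.0012),(92,.0015)):
    arm.move_linear(arcp(np.radians(d))+[0,0,dz],speed=.03)
    s=sense();print(d,s['contact_force'].round(1),s['wrist_torque'].round(2),round(s['t'],2),s['tool_pos'])
arm.sleep(.2)
s=sense();print(s['contact_force'].round(1))
s=look('side','t4',262,173,40,8);pickle.dump(s,open('d2.pkl','wb'))
s=look('top','t4t',232,232,40,8);pickle.dump(s,open('t2.pkl','wb'))
```

```text
88 [1.6 0.5 5.8] [ 0.06 -0.3   0.05] 17.4 [0.52229309 0.2266568  0.06112031]
90 [0.2 0.2 2.5] [ 0.09 -0.18  0.02] 17.65 [0.51981234 0.22580017 0.06129957]
92 [0.7 0.6 1.2] [ 0.13 -0.13 -0.04] 17.9 [0.51759396 0.22505498 0.06143486]
[ 1.   1.2 -0.4]
```

View pics/t4.png

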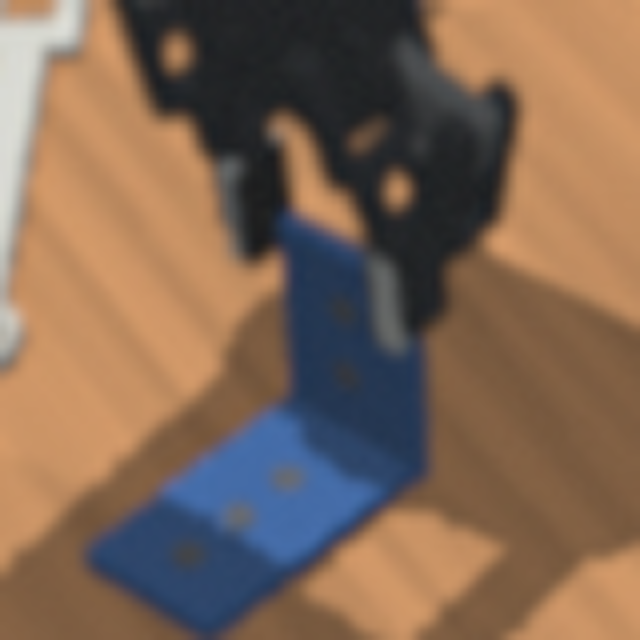

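View pics/t4t.png

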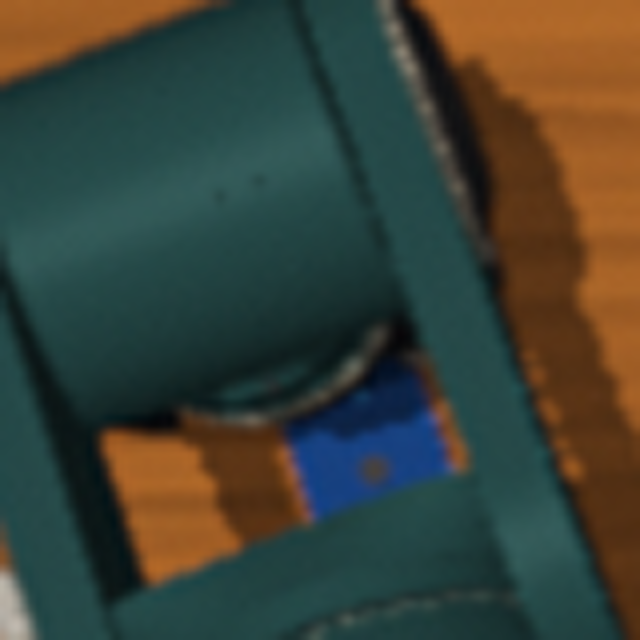

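Run:
```python
from fit import *
import pickle
D=pickle.load(open('d2.pkl','rb'));tp=sense()['tool_pos']
def bl(f):
    h=cv2.cvtColor(f,cv2.COLOR_BGR2HSV).astype(int)
    return ((h[...,0]>98)&(h[...,0]<132)&(h[...,1]>85)).astype(float)
m=near(bl(D['frame']),(257,180),34); m=cv2.morphologyEx(m,cv2.MORPH_CLOSE,np.ones((5,5)))
b=fit([(D,m)],BR,[.521,.2262,.328],Rf=tipped,d=(.008,.008,.1));print(b.x.round(4),np.degrees(b.x[2]),b.fun,m.sum(),tp)
d=tp[:2]-b.x[:2];print('tcp in bracket local',d@EX[:2],d@np.array([-EX[1],EX[0]]))
R,t=pose(b.x);o=D['frame'].copy();cs,_=cv2.findContours((render(D,BR,tipped(R),t)>.5).astype(np.uint8),0,1);cv2.drawContours(o,cs,-1,(0,0,255),1)
o=o[133:213,222:302];save('o2',cv2.resize(o,(600,600),interpolation=0))
```

```text
[0.5258 0.2276 0.2638] 15.114835478656525 191.34509803921569 894.0 [0.51773127 0.22510495 0.06144199]
tcp in bracket local -0.008440496712148186 0.0002687199255509655
```

View pics/o2.png

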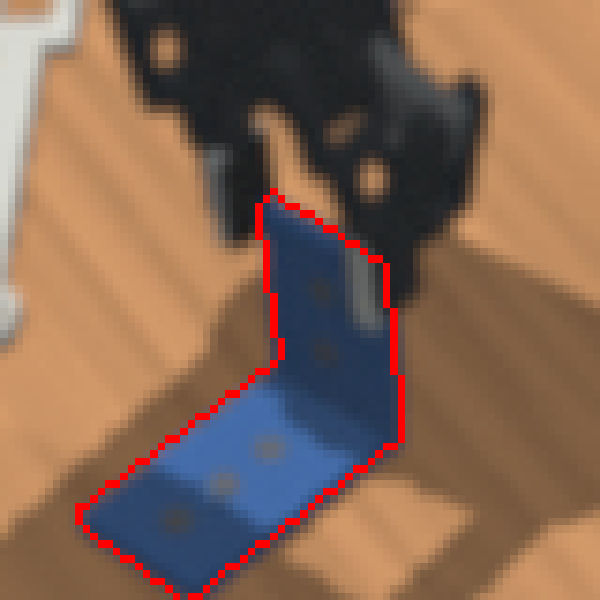

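```bash
cat >> h.py <<'E'
F=np.array([.6435,-.0562,0]); FY=-.0215
def fx(x,y,z): 
    c,s=np.cos(FY),np.sin(FY); return F+np.array([c*x-s*y,s*x+c*y,z])
E
python3 - <<'E'
from h import *
print(sense()['t'])
z=.0609
tp=sense()['tool_pos'];tp[2]=z
# waypoint local fixture
w=fx(-.043,.12,z)
for p in (w,fx(-.033,.03,z),fx(-.033,0,z)): print(arm.inverse_kinematics(p,tool(FY,True)).round(1))
n=4
for k in range(1,n+1):
    a=k/n
    arm.move_linear(tp+(w-tp)*a,speed=.06,attitude=tool(PSI+(FY-PSI)*a,True))
s=sense();print(s['contact_force'].round(1),s['t'],s['grip_width'])
look('side','t5',340,200,100,4)
E
```

```text
18.2
[  3.7   3.8 101.8  -0.   74.4  94.9]
[ -4.8   4.4 101.2  -0.   74.4  86.5]
[ -7.6   4.6 101.   -0.   74.4  83.7]
[-1.6 -1.6  3.9] 21.8333 0.04902804855177347
```

View pics/t5.png

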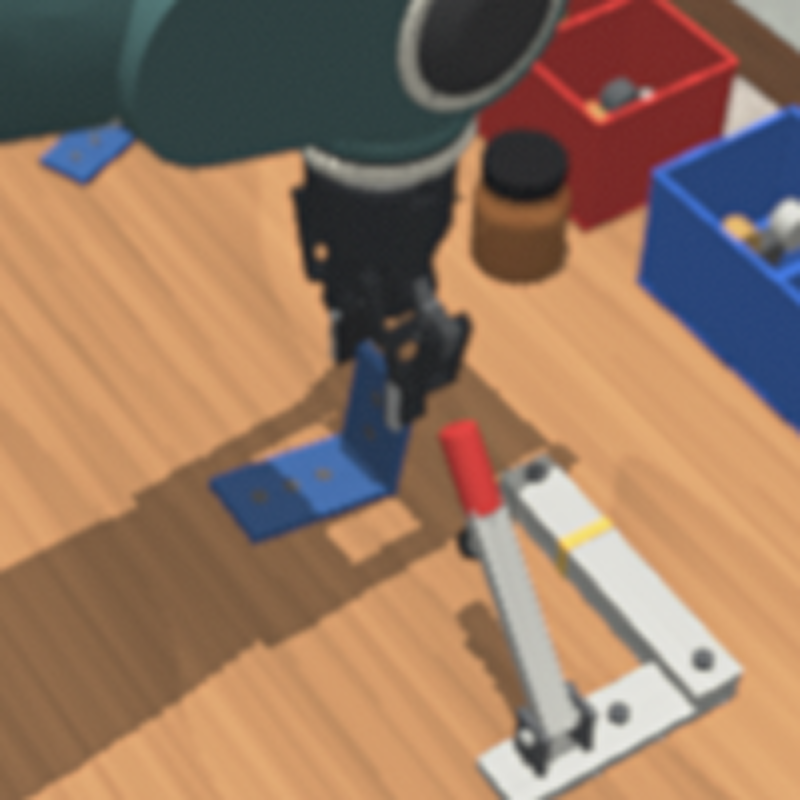

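Run:
```python
from fx import *
from h import *
tp=sense()['tool_pos'];print(tp)
o=np.array([240,100])
def px(c): return np.array(c)/4.+o
for nm,c in(('flange lowest edge',(385,190)),('teal bottom mid',(200,165)),('teal upper',(290,160))):
    for z in(.15,.18,.21,.24): 
        print(nm,z,onplane(D,[px(c)],z)[0].round(3))
for th in(.8,.9,1.,1.1):
    print(th,proj(D,[fx(-.075,-.095+.16*np.cos(th),.036+.16*np.sin(th)),fx(-.075,-.095+.115*np.cos(th),.036+.115*np.sin(th))]).round(1), proj(T,[fx(-.075,-.095+.16*np.cos(th),.036+.16*np.sin(th))]).round(1))
```

```text
[0.60300727 0.06445006 0.06089996]
flange lowest edge 0.15 [0.641 0.111 0.15 ]
flange lowest edge 0.18 [0.622 0.084 0.18 ]
flange lowest edge 0.21 [0.602 0.056 0.21 ]
flange lowest edge 0.24 [0.583 0.028 0.24 ]
teal bottom mid 0.15 [0.57  0.183 0.15 ]
teal bottom mid 0.18 [0.553 0.152 0.18 ]
teal bottom mid 0.21 [0.537 0.122 0.21 ]
teal bottom mid 0.24 [0.52  0.091 0.24 ]
teal upper 0.15 [0.612 0.16  0.15 ]
teal upper 0.18 [0.594 0.13  0.18 ]
teal upper 0.21 [0.576 0.1   0.21 ]
teal upper 0.24 [0.558 0.07  0.24 ]
0.8 [[348.8 204.9]
 [357.3 226.3]] [[333.9 210.8]]
0.9 [[352.6 205.2]
 [360.  226.7]] [[338.9 210. ]]
1.0 [[356.7 206.2]
 [363.  227.7]] [[344.4 209.3]]
1.1 [[361.2 208.1]
 [366.2 229.2]] [[350.3 208.8]]
```

Run:
```python
from h import *
import pickle
z=.0609
arm.move_linear(fx(-.036,.04,z),speed=.06)
arm.move_linear(fx(-.023,0,z),speed=.05)
s=sense();print(s['contact_force'].round(1),s['t'],s['tool_pos'])
d=look('side','t6',370,240,75,5);pickle.dump(d,open('d3.pkl','wb'))
w=snapshot('wrist');save('w6',w['frame']);pickle.dump(w,open('w3.pkl','wb'))
d=look('top','t6t',345,205,50,8);pickle.dump(d,open('t3.pkl','wb'))
```

```text
[-2.4  2.   3.9] 24.3667 [ 0.62040706 -0.05572463  0.06086344]
```

View pics/t6.png

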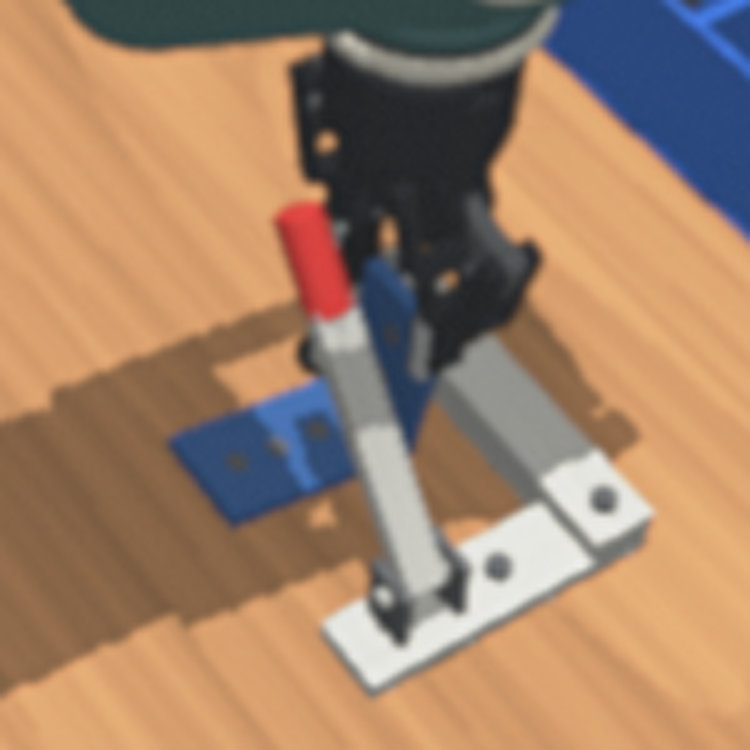

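View pics/w6.png

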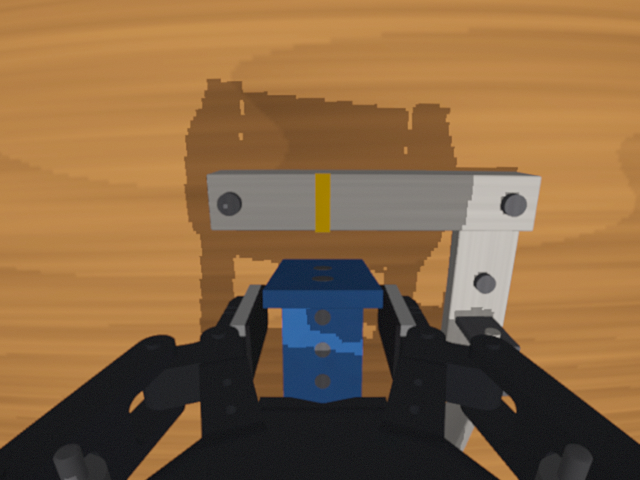

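View pics/t6t.png

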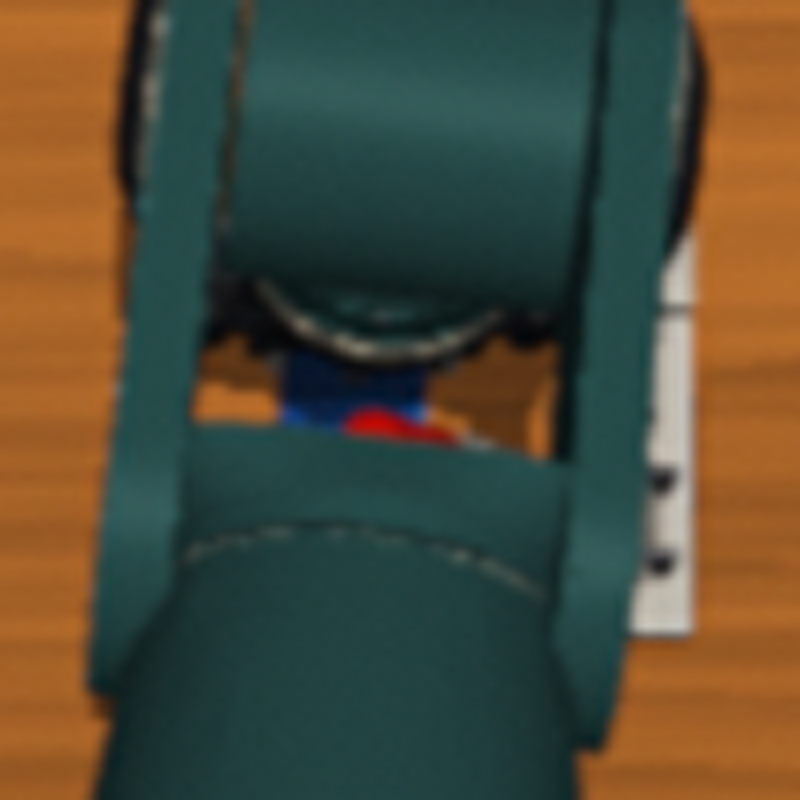

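Run:
```python
from h import *
import pickle
w=pickle.load(open('w3.pkl','rb'));f=w['frame']
save('w6c',cv2.resize(f[160:320,200:400],(800,640),interpolation=2)[:600])
def L(uv,z):
    X=onplane(w,uv,z); c,s=np.cos(FY),np.sin(FY); d=X-F; return np.c_[c*d[:,0]+s*d[:,1],-s*d[:,0]+c*d[:,1]].round(4)
print('stripe front',L([[322.5,231]],.025),'fence ends',L([[210,230],[530,230]],.025))
print('bottom',L([[280,260],[367,260]],0),'top back',L([[265,290],[383,290]],.075))
```

```text
stripe front [[ 0.0002 -0.0001]] fence ends [[ 0.0007  0.0601]
 [ 0.0009 -0.1131]]
bottom [[-0.0253  0.0263]
 [-0.0253 -0.0278]] top back [[-0.011   0.0231]
 [-0.011  -0.0245]]
```

View pics/w6c.png

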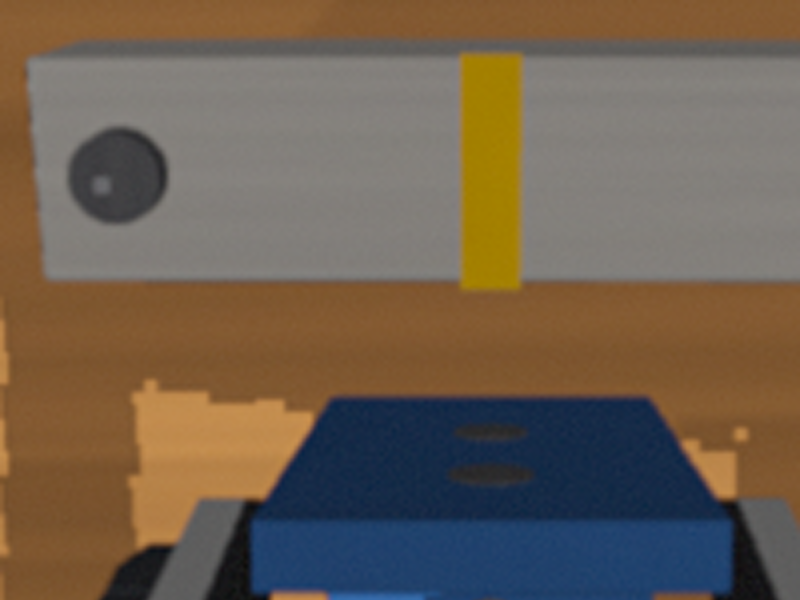

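Run:
```python
from fit import *
import pickle
from scipy.optimize import least_squares
w=pickle.load(open('w3.pkl','rb'));d=pickle.load(open('d3.pkl','rb'))
o=lambda c:(np.array(c)/4.+[200,160]-.4)
kw=[((0,25,0),o((330,398))),((0,-25,0),o((650,398))),((75,25,0),o((252,520))),((75,-25,0),o((732,520))),((75,25,8),o((254,590))),((75,-25,8),o((729,590)))]
oo=lambda c:(np.array(c)/5.+[295,165]-.4)
kd=[((0,25,95),oo((172,445))),((0,-25,95),oo((237,524))),((0,-25,0),oo((412,455)))]  # lower (bench) tail corners
def model(p,pts):
    x,y,yaw,th,z0=p; c,s=np.cos(yaw),np.sin(yaw);Rz=np.array([[c,-s,0],[s,c,0],[0,0,1]])
    ct,st=np.cos(th),np.sin(th);Ry=np.array([[ct,0,-st],[0,1,0],[st,0,ct]])
    return np.array(pts)/1000.@(Rz@Ry).T+[x,y,z0]
def res(p,use):
    r=[]
    if 'w' in use:r.append((proj(w,model(p,[a for a,_ in kw]))-np.array([b for _,b in kw])).ravel())
    if 'd' in use:r.append((proj(d,model(p,[a for a,_ in kd]))-np.array([b for _,b in kd])).ravel())
    return np.concatenate(r)
for u,fixz in(('w',1),('wd',1),('wd',0),('d',1)):
    g=lambda q:res(np.r_[q[:4],0 if fixz else q[4]],u)
    r=least_squares(g,[.625,-.056,FY,1.5,0.]);print(u,r.x.round(4),np.degrees(r.x[2:4]).round(1),np.sqrt(np.mean(r.fun**2)).round(2)); print(r.fun.round(1))
```

```text
w [ 0.6188 -0.0557 -0.0212  1.3874  0.    ] [-1.2 79.5] 0.96
[ 0.   0.1  0.5  0.1 -1.5 -0.7  1.2 -0.7 -1.6  0.8  1.5  0.9]
wd [ 0.6189 -0.0558 -0.0159  1.3896  0.    ] [-0.9 79.6] 0.96
[ 0.2 -0.   0.6 -0.4 -1.5 -0.5  1.2 -1.  -1.5  1.1  1.6  0.6 -1.5 -0.4
 -1.4  0.3 -0.2 -0.7]
wd [ 0.6183 -0.0558 -0.0175  1.3936 -0.002 ] [-1.  79.8] 0.78
[ 0.5 -0.2  0.2 -0.5 -0.6 -0.5  0.3 -0.8 -0.6  0.7  0.7  0.4 -1.8  0.3
 -1.7  1.  -0.5 -0.1]
d [ 0.6178 -0.058   0.0113  1.3325  0.    ] [ 0.6 76.3] 0.3
[-0.5 -0.3  0.3  0.2  0.2  0. ]
```

Run:
```python
from h import *
z=.0609
arm.move_linear(fx(-.025,.105,z),speed=.07)
tp=sense()['tool_pos'].copy();print(sense()['t'])
rel=np.array([.0015,.061])
for a in(3,6,9,11.5):
    r=np.radians(a);dx=rel[0]*np.cos(r)-rel[1]*np.sin(r)-rel[0];dz=rel[0]*np.sin(r)+rel[1]*np.cos(r)-rel[1]
    c,s_=np.cos(FY),np.sin(FY)
    arm.move_linear(tp+[dx*c,dx*s_,dz],speed=.02,attitude=tool(FY,True,r))
    s=sense();print(a,s['contact_force'].round(1),s['wrist_torque'].round(2),round(s['t'],2))
import pickle
d=look('side','t7',330,200,70,6);pickle.dump(d,open('d4.pkl','wb'))
w=snapshot('wrist');save('w7',cv2.resize(w['frame'][200:360,220:420],(800,640))[:600]);pickle.dump(w,open('w4.pkl','wb'))
```

```text
26.1667
3 [ 0.3 -1.5 -0.9] [-0.36 -0.01 -0.08] 26.46
6 [ 0.4 -0.2 -3.6] [-0.03  0.07 -0.03] 26.77
9 [-0.6  0.4 -2.5] [-0.06  0.23 -0.02] 27.07
11.5 [ 0.8  0.7 -1.4] [0.03 0.18 0.03] 27.36
```

View pics/t7.png

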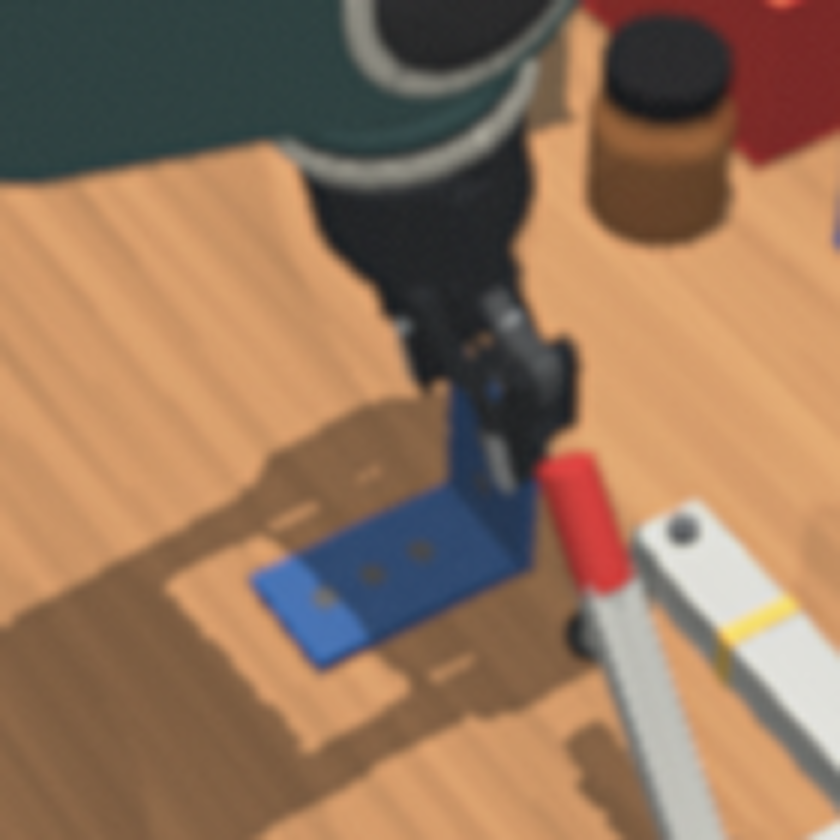

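View pics/w7.png

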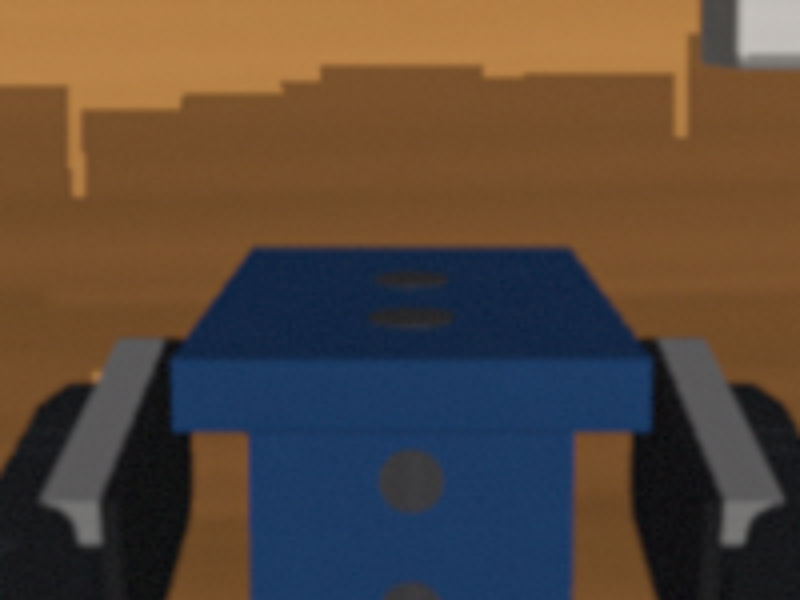

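```bash
cat > ang.py <<'E'
from fit import *
import pickle
from scipy.optimize import least_squares
def model(p,pts):
    x,y,yaw,th,z0=p; c,s=np.cos(yaw),np.sin(yaw);Rz=np.array([[c,-s,0],[s,c,0],[0,0,1]])
    ct,st=np.cos(th),np.sin(th);Ry=np.array([[ct,0,-st],[0,1,0],[st,0,ct]])
    return np.array(pts)/1000.@(Rz@Ry).T+[x,y,z0]
def solve(sets):
    def g(q): return np.concatenate([(proj(s,model(np.r_[q,0],[a for a,_ in k]))-np.array([b for _,b in k])).ravel() for s,k in sets])
    r=least_squares(g,[.62,-.0,FY,1.5]);c,s=np.cos(FY),np.sin(FY);d=r.x[:2]-F[:2]
    print('local',round(c*d[0]+s*d[1],4),round(-s*d[0]+c*d[1],4),'yaw-FY,th deg',np.degrees([r.x[2]-FY,r.x[3]]).round(1),'rms',np.sqrt(np.mean(r.fun**2)).round(2));return r
E
python3 - <<'E'
from ang import *
w=pickle.load(open('w4.pkl','rb'));d=pickle.load(open('d4.pkl','rb'))
o=lambda c:(np.array(c)/4.+[220,200]-.4)
kw=[((0,25,0),o((253,248))),((0,-25,0),o((570,248))),((75,25,0),o((172,358))),((75,-25,0),o((652,358))),((75,25,8),o((174,432))),((75,-25,8),o((650,432)))]
oo=lambda c:(np.array(c)/6.+[260,130]-.4)
kd=[((8,25,95),oo((250,577))),((0,-25,95),oo((320,670))),((8,-25,95),oo((320,660))),((0,-25,0),oo((532,570)))]
solve([(w,kw)]);solve([(d,kd)]);solve([(w,kw),(d,kd)])
E
```

```text
local -0.0279 0.1044 yaw-FY,th deg [ 0.1 89.8] rms 0.78
local -0.0297 0.1025 yaw-FY,th deg [ 1.9 87.2] rms 0.44
local -0.0278 0.1044 yaw-FY,th deg [ 0.3 89.9] rms 0.75
```

Run:
```python
from h import *
claw.move_gripper(.064)
print(sense()['t'],sense()['grip_width'])
tp=sense()['tool_pos'].copy()
c=np.array([-np.sin(np.radians(11.5)),0,np.cos(np.radians(11.5))])
arm.move_linear(tp+np.array([c[0]*np.cos(FY),c[0]*np.sin(FY),c[2]])*.035,speed=.12)
arm.move_linear(fx(-.034,.1044,.09),speed=.12,attitude=tool(FY,True))
arm.move_linear(fx(-.034,.1044,.029),speed=.08)
f=sense()['contact_force'];claw.move_gripper(.045,20)
s=sense();print(s['grip_width'],f.round(1),s['contact_force'].round(1),s['t'])
look('side','t8',330,200,70,6)
```

```text
27.7583 0.06409891191229096
0.04948089295930672 [0.  0.2 0.2] [1.1 0.3 4.3] 29.7167
```

View pics/t8.png

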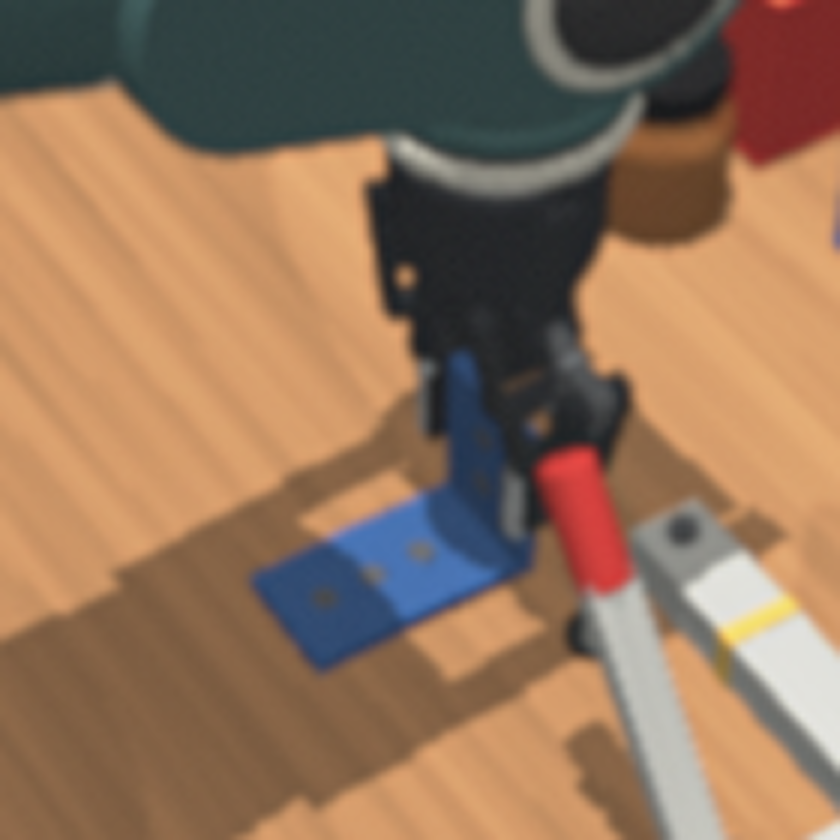

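Run:
```python
from h import *
import pickle
z=.0288
arm.move_linear(fx(-.012,.1044,z),speed=.06)
print(sense()['contact_force'].round(1))
arm.move_linear(fx(-.012,0.0,z),speed=.06)
s=sense();print(s['contact_force'].round(1),s['t'])
f0=s['contact_force'].copy()
w=snapshot('wrist');pickle.dump(w,open('w5.pkl','wb'));save('w8',cv2.resize(w['frame'][200:360,220:420],(800,640))[:600])
d=look('side','t9',370,240,60,7)
```

```text
[-1.7  0.3  4.1]
[-0.3  5.   4.8] 32.175
```

View pics/w8.png

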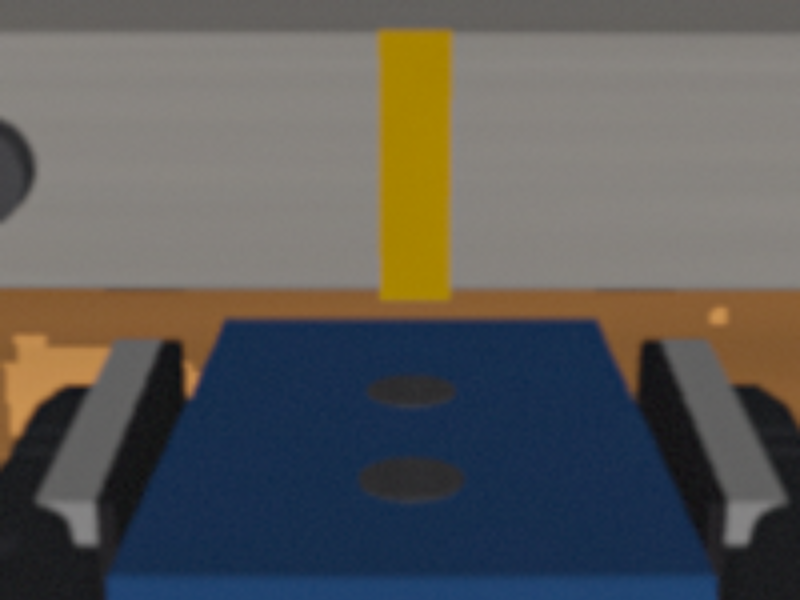

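View pics/t9.png

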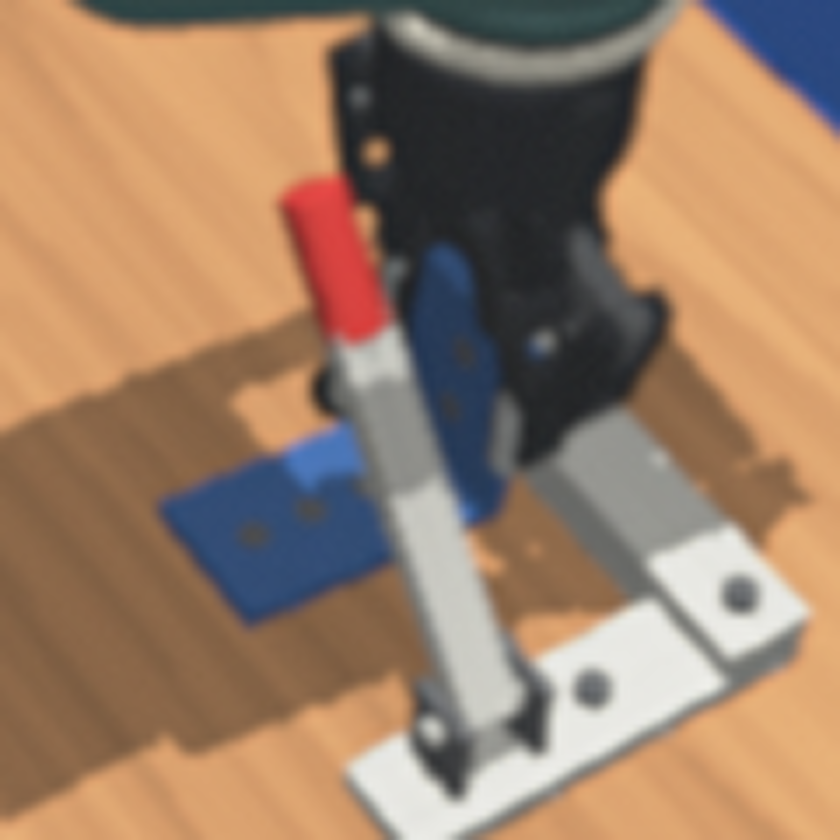

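Run:
```python
from ang import *
w=pickle.load(open('w5.pkl','rb'))
o=lambda c:(np.array(c)/4.+[220,200]-.4)
def L(uv,z):
    X=onplane(w,uv,z); c,s=np.cos(FY),np.sin(FY); d=X-F; return np.c_[c*d[:,0]+s*d[:,1],-s*d[:,0]+c*d[:,1]].round(4)
print(L([o((415,289))],.025),L([o((415,30))],.025))
kw=[((0,25,0),o((225,320))),((0,-25,0),o((597,320))),((75,25,0),o((108,575))),((75,-25,0),o((718,575)))]
solve([(w,kw)])
```

```text
[[ 0.0009 -0.    ]] [[0.0307 0.    ]]
local -0.0136 0.0003 yaw-FY,th deg [ 0.  82.8] rms 0.59
```

Run:
```python
from ang import *
d=snapshot('side');f=d['frame']
E_=[[0,0,0],[75,0,0],[75,0,8],[8,0,8],[8,0,95],[0,0,95]]
def draw(x,y,th):
    o=cv2.resize(f[180:300,310:430],None,fx=5,fy=5,interpolation=2)
    X=fx(x,y,0)
    for yy in(-25,25):
        P=model([X[0],X[1],FY,th,0],[[a,yy,c] for a,_,c in E_]);u=((proj(d,P)-[310,180]+.4)*5).round().astype(int)
        cv2.polylines(o,[u],True,(0,0,255) if yy<0 else (0,255,255),1)
    return o
a=draw(-.0136,.0003,np.radians(82.8));b=draw(-.006,.0003,np.pi/2)
save('cmp',cv2.resize(np.hstack([a,b]),(800,400)))
cv2.imwrite('pics/cmpb.png',b);cv2.imwrite('pics/cmpa.png',a)
```

```text
(no output)
```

View pics/cmpa.png

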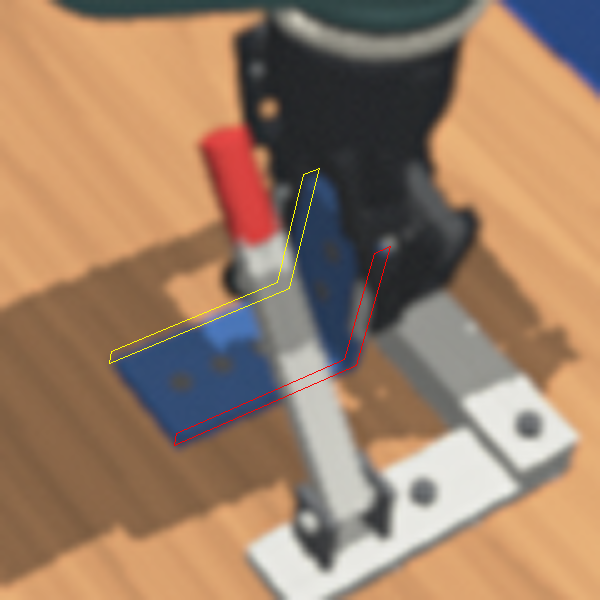

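View pics/cmpb.png

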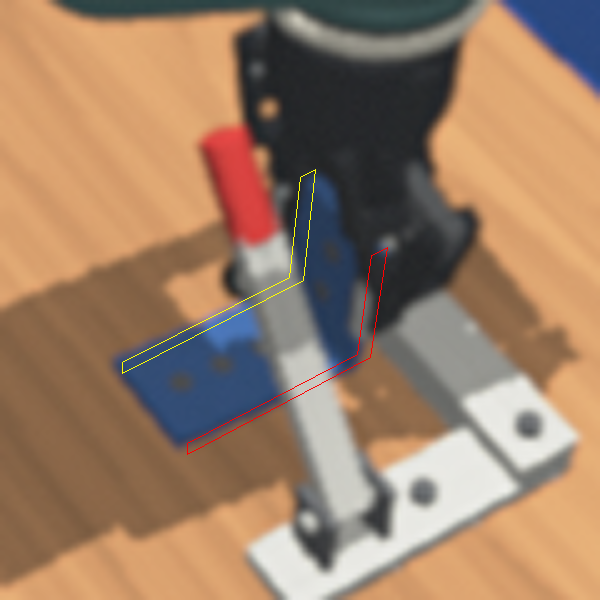

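Run:
```python
from h import *
import pickle
claw.move_gripper(.045,60)
z=.0285
arm.move_linear(fx(-.006,0,z),speed=.05)
f0=sense()['contact_force'].copy();x=-.006;print(f0.round(1))
while x<.006:
    x+=.0015
    arm.move_linear(fx(x,0,z),speed=.03)
    f=sense()['contact_force']
    if f[0]-f0[0]<-7: break
print(x,f.round(1),sense()['t'])
w=snapshot('wrist');pickle.dump(w,open('w6.pkl','wb'));save('w9',cv2.resize(w['frame'][200:360,220:420],(800,640))[:600])
look('side','t10',370,240,60,7)
```

```text
[-6.7  1.6 11.8]
0.0014999999999999996 [-16.3  -0.5  16. ] 34.0583
```

View pics/w9.png

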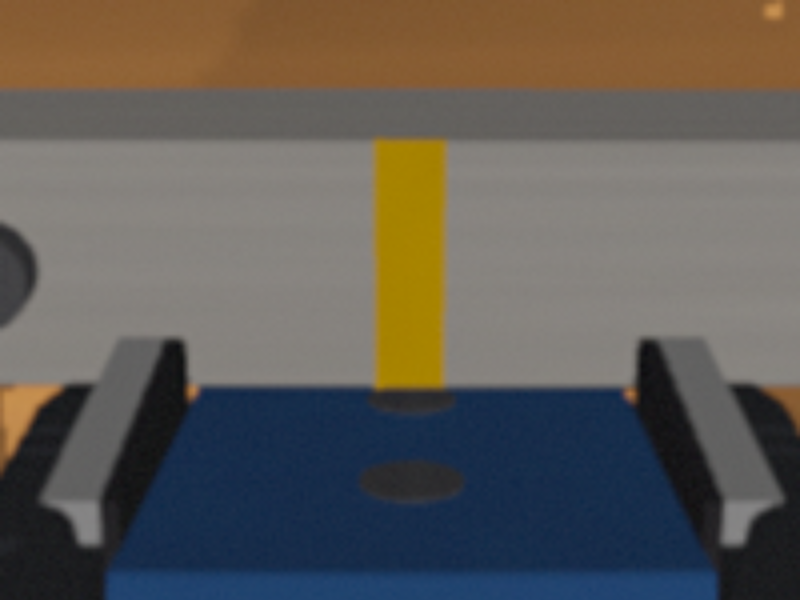

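View pics/t10.png

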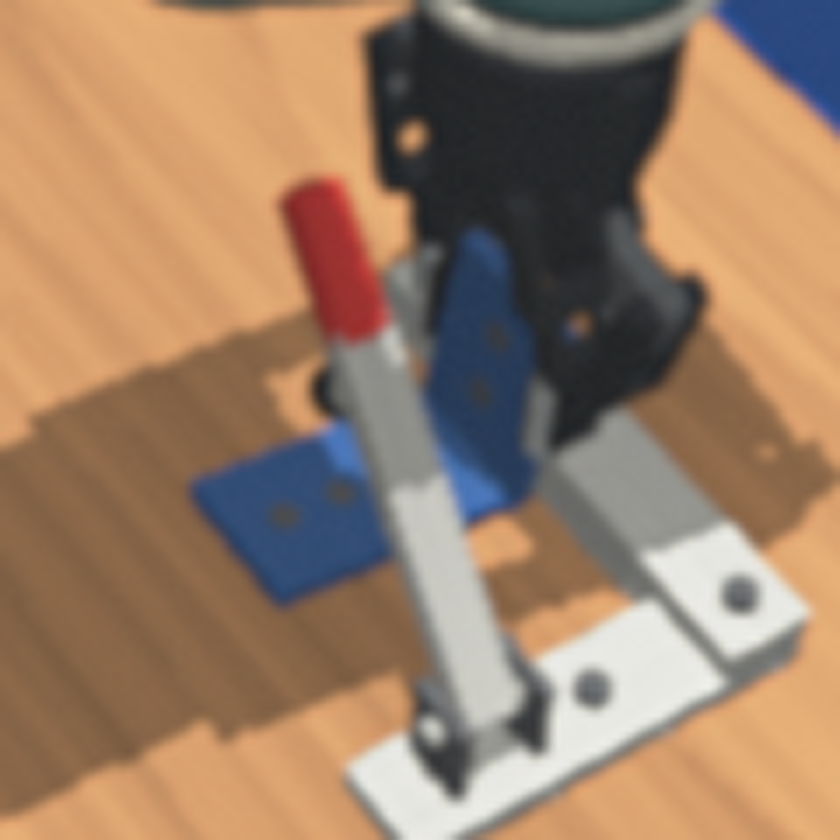

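Run:
```python
from h import *
import pickle
claw.move_gripper(.045,30)
rel=np.array([.001,.0285]);f0=sense()['contact_force'].copy();print(f0.round(1))
for a in(1.5,3,4.5,6,7,8):
    r=np.radians(a);x=rel[0]*np.cos(r)-rel[1]*np.sin(r);z=rel[0]*np.sin(r)+rel[1]*np.cos(r)
    arm.move_linear(fx(x,0,z),speed=.012,attitude=tool(FY,True,r))
    s=sense();print(a,s['contact_force'].round(1),s['wrist_torque'].round(2),round(s['t'],2))
    if abs(s['contact_force']-f0).max()>20: print('STOP');break
w=snapshot('wrist');pickle.dump(w,open('w7.pkl','wb'));save('w10',cv2.resize(w['frame'][200:360,220:420],(800,640))[:600])
d=look('side','t11',370,240,60,7);pickle.dump(d,open('d7.pkl','wb'))
```

```text
[-16.2   1.   16.5]
1.5 [-7.6  0.9 11.4] [ 0.1   1.66 -0.03] 34.62
3 [-8.3  0.1 12.8] [0.07 1.51 0.  ] 34.88
4.5 [-7.3  0.4 12.8] [ 0.09  1.33 -0.05] 35.12
6 [-7.3  0.4 12. ] [0.   1.14 0.04] 35.38
7 [-6.9 -0.3 14.6] [-0.01  1.34  0.04] 35.62
8 [-8.8 -0.1 14.3] [ 0.06  1.46 -0.02] 35.88
```

View pics/w10.png

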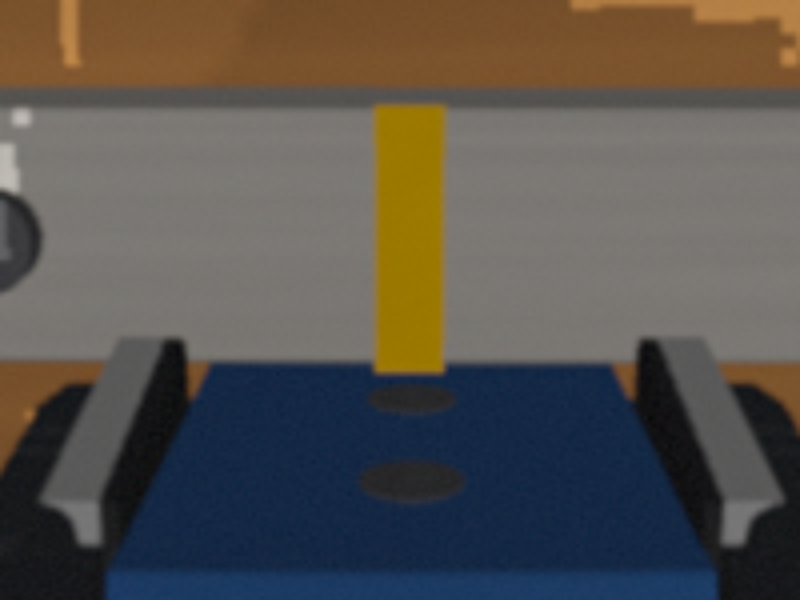

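View pics/t11.png

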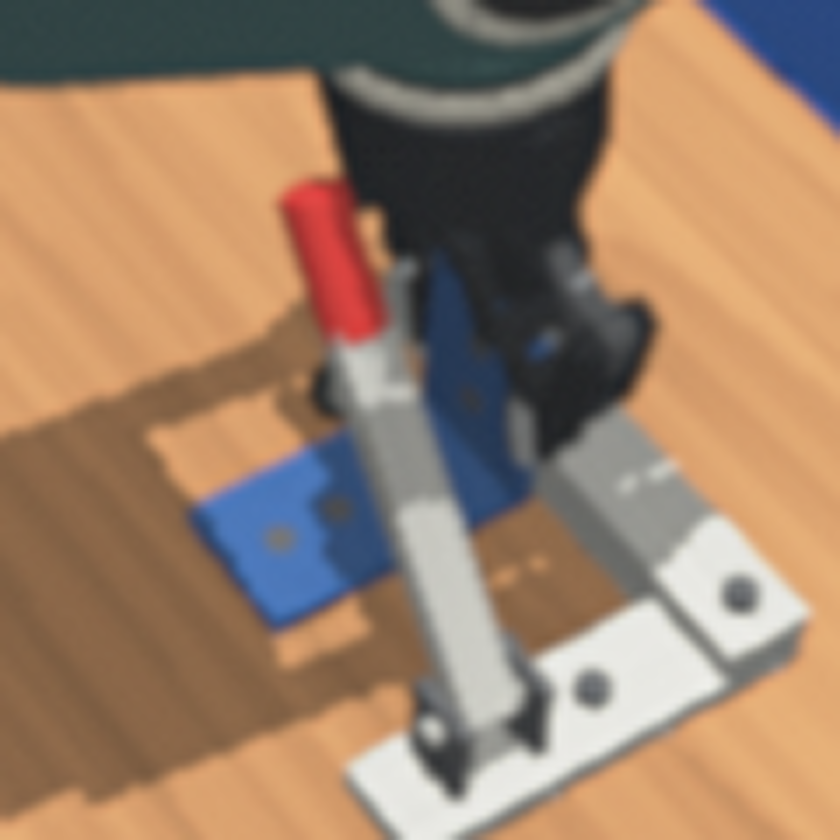

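Run:
```python
from ang import *
d=pickle.load(open('d7.pkl','rb'));f=d['frame']
E_=[[0,0,0],[75,0,0],[75,0,8],[8,0,8],[8,0,95],[0,0,95]]
def draw(x,y,th):
    o=cv2.resize(f[180:300,310:430],None,fx=5,fy=5,interpolation=2)
    X=fx(x,y,0)
    for yy in(-25,25):
        P=model([X[0],X[1],FY,th,0],[[a,yy,c] for a,_,c in E_]);u=((proj(d,P)-[310,180]+.4)*5).round().astype(int)
        cv2.polylines(o,[u],True,(0,0,255) if yy<0 else (0,255,255),1)
    return o
cv2.imwrite('pics/c2.png',draw(0,0,np.pi/2))
w=pickle.load(open('w7.pkl','rb'))
o=lambda c:(np.array(c)/4.+[220,200]-.4)
kw=[((75,25,0),o((108,572))),((75,-25,0),o((718,572))),((0,25,0),o((208,363))),((0,-25,0),o((612,363)))]
solve([(w,kw)])
```

```text
local -0.0069 -0.0003 yaw-FY,th deg [ 0.  86.2] rms 2.07
```

View pics/c2.png

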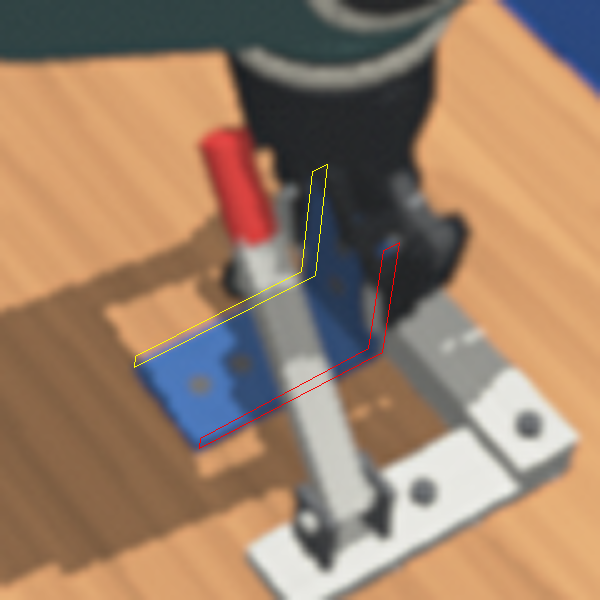

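Run:
```python
from h import *
import pickle
claw.move_gripper(.064)
s=sense();tp=s['tool_pos'].copy();print(s['contact_force'].round(1),s['t'])
arm.move_linear(tp+[.002,0,.006],speed=.03,attitude=tool(FY,True))
print(sense()['contact_force'].round(1))
arm.move_linear(tp+[.002,0,.075],speed=.15)
w=snapshot('wrist');pickle.dump(w,open('w8.pkl','wb'));save('w11',w['frame'])
arm.move_linear(tp+[.002,0,.13],speed=.15)
print(sense()['t'])
w=snapshot('wrist');pickle.dump(w,open('w9.pkl','wb'));save('w12',w['frame'])
d=look('side','t12',370,240,60,7);pickle.dump(d,open('d8.pkl','wb'))
```

```text
[ 0.1 -0.  -0.4] 36.275
[-0.6  0.1  0.7]
37.8
```

View pics/w11.png

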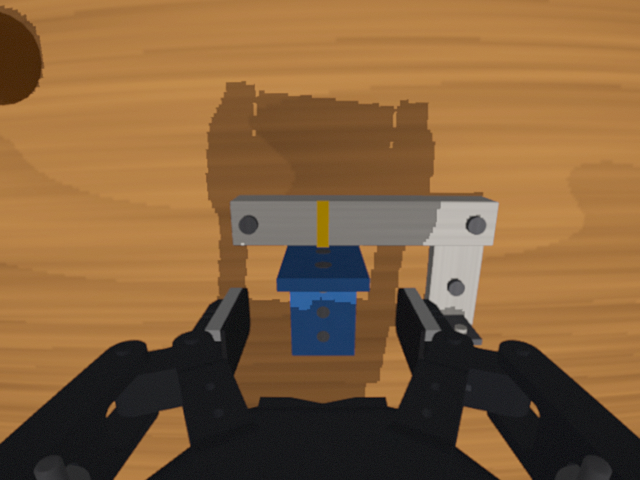

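View pics/w12.png

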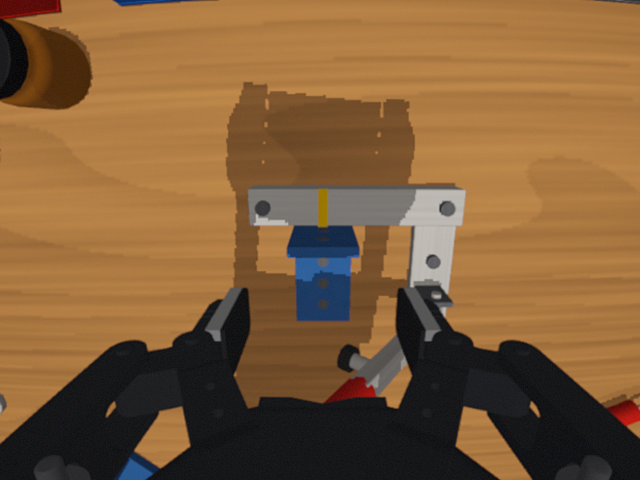

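View pics/t12.png

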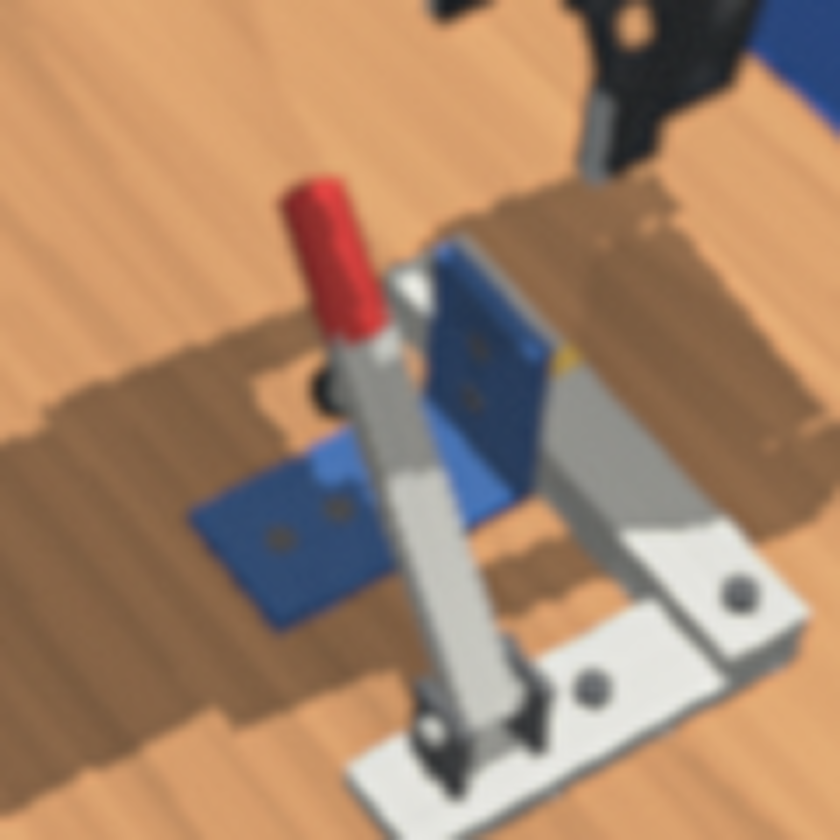

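Run:
```python
from h import *
a=cv2.imread('pics/w11.png')[190:310,260:420];cv2.imwrite('pics/w11c.png',cv2.resize(a,(800,600),interpolation=2))
```

```text
(no output)
```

View pics/w11c.png

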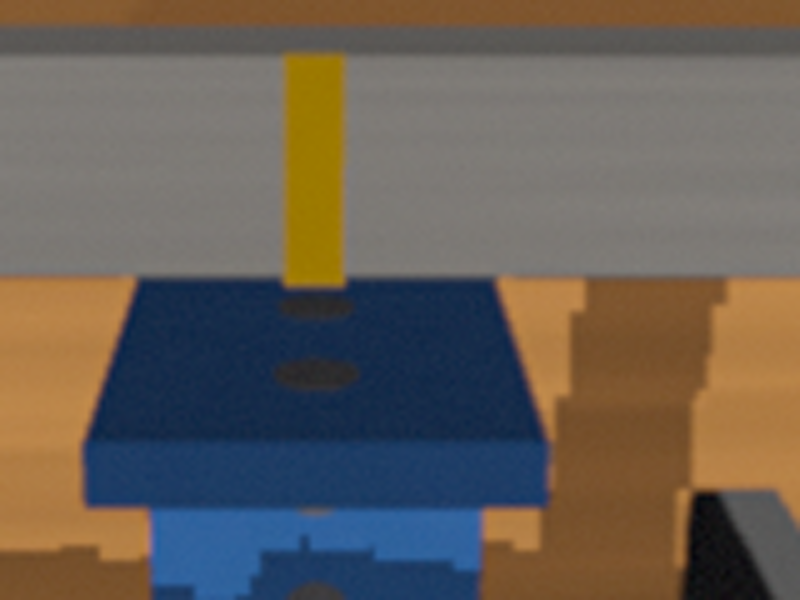

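Run:
```python
from h import *
import pickle
w=pickle.load(open('w8.pkl','rb'))
o=lambda c:(np.array(c,float)/5.+[260,190]-.4)
def L(c,z):
    X=onplane(w,o(c),z); k,s=np.cos(FY),np.sin(FY); d=X-F; return np.c_[k*d[:,0]+s*d[:,1],-s*d[:,0]+k*d[:,1]].round(4)
print('stripe',L([[284,276],[344,276]],.025),'fence',L([[30,276],[780,276]],.025),'fence back',L([[284,53]],.025))
print('top back edge',L([[88,440],[545,440]],.075))
print('top front edge',L([[85,507],[547,507]],.075))
```

```text
stripe [[ 0.0009  0.004 ]
 [ 0.0009 -0.004 ]] fence [[ 0.0009  0.0377]
 [ 0.001  -0.0621]] fence back [[0.0308 0.0038]]
top back edge [[-0.0015  0.0238]
 [-0.0015 -0.0244]]
top front edge [[-0.0093  0.0244]
 [-0.0092 -0.0249]]
```

Run:
```python
from h import *
import pickle
arm.move_linear(fx(-.004,-.0002,.10),speed=.15)
arm.move_linear(fx(-.004,-.0002,.0255),speed=.08)
claw.move_gripper(.045,40)
f0=sense()['contact_force'].copy();x=-.004;print(f0.round(1))
while x<.002:
    x+=.0007
    arm.move_linear(fx(x,-.0002,.0252),speed=.02)
    f=sense()['contact_force']; print(round(x,4),f.round(1),sense()['wrist_torque'].round(2))
    if f[0]-f0[0]<-12: break
print(sense()['t'])
w=snapshot('wrist');save('w13',cv2.resize(w['frame'][200:360,220:420],(800,640))[:600])
claw.move_gripper(.064)
tp=sense()['tool_pos']
arm.move_linear(fx(-.002,0,.105),speed=.15)
w=snapshot('wrist');pickle.dump(w,open('w10.pkl','wb'));save('w14c',cv2.resize(w['frame'][190:310,260:420],(800,600),interpolation=2))
print(sense()['t'])
d=look('side','t13',370,240,60,7)
```

```text
[-0.2  0.6  6.8]
-0.0033 [-7.3  0.5 12.3] [ 0.15  1.27 -0.04]
-0.0026 [-11.    1.5  15.3] [ 0.23  2.24 -0.  ]
-0.0019 [-11.    0.9  14.2] [0.23 2.21 0.03]
-0.0012 [-11.2   0.4  14.2] [ 0.12  2.19 -0.03]
-0.0005 [-11.9   1.1  13.2] [ 0.13  2.15 -0.01]
0.0002 [-11.5   1.3  13.2] [ 0.04  2.17 -0.02]
0.0009 [-12.6   0.5  14.3] [0.16 2.34 0.05]
41.5417
42.6167
```

View pics/w14c.png

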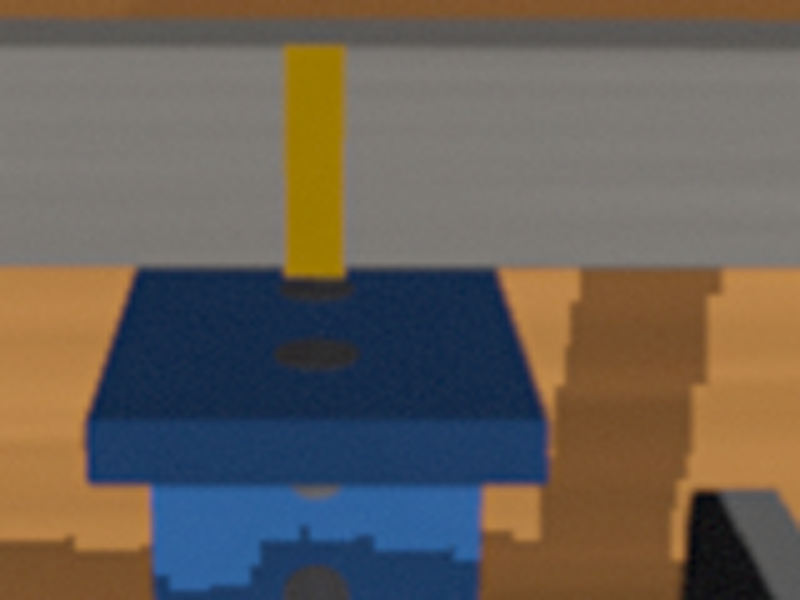

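View pics/t13.png

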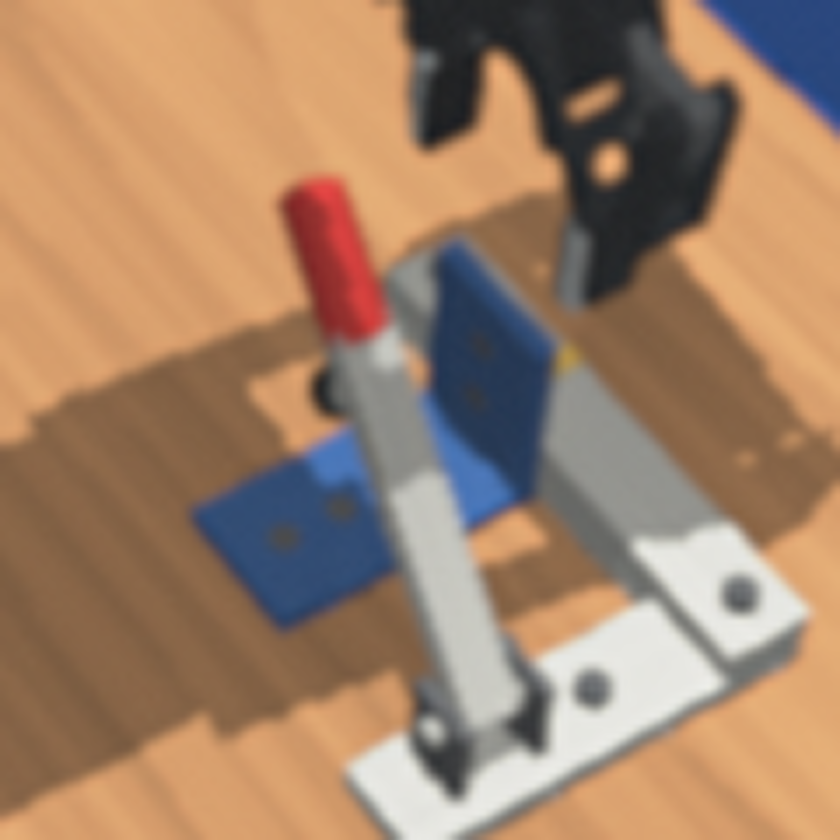

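Run:
```python
from h import *
import pickle
w=pickle.load(open('w10.pkl','rb'))
o=lambda c:(np.array(c,float)/5.+[260,190]-.4)
def L(c,z):
    X=onplane(w,o(c),z); k,s=np.cos(FY),np.sin(FY); d=X-F; return np.c_[k*d[:,0]+s*d[:,1],-s*d[:,0]+k*d[:,1]].round(4)
print('stripe',L([[284,268],[344,268]],.025))
print('top back edge',L([[90,419],[543,417]],.075),L([[88,484],[547,484]],.075))
```

```text
stripe [[ 0.0007  0.004 ]
 [ 0.0007 -0.004 ]]
top back edge [[-0.0006  0.0238]
 [-0.0003 -0.0243]] [[-0.0081  0.0243]
 [-0.0081 -0.0251]]
```

View pics/w13.png

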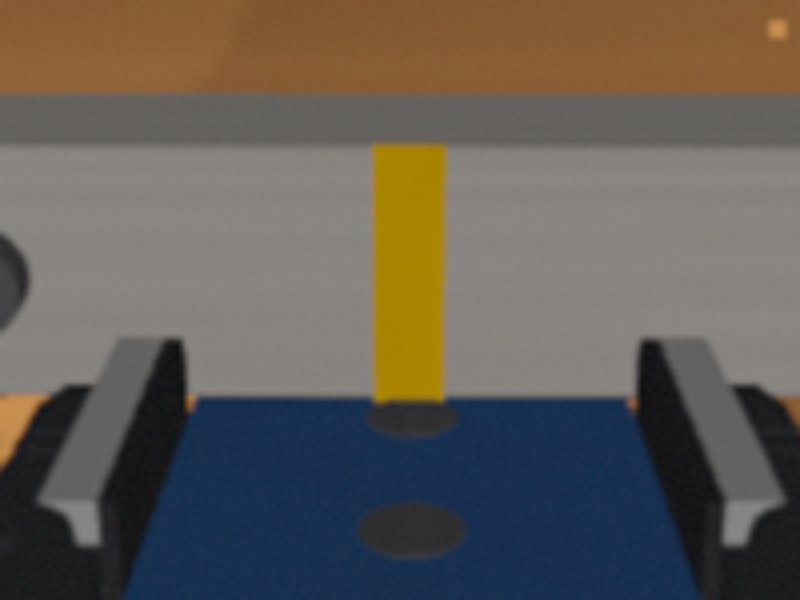

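```bash
cat >> h.py <<'E'
HR=tool(FY-np.pi/2,False)
def hp(th,r=.14,dz=-.017): return fx(-.075,-.095+r*np.cos(th),.036+r*np.sin(th)+dz)
E
python3 - <<'E'
from h import *
th=.93
for t in(.93,.5,0,-.05): 
    q=arm.inverse_kinematics(hp(t),HR);print(None if q is None else q.round(1))
arm.move_linear(fx(-.002,0,.21),speed=.2)
p=hp(th)
arm.move_pose(p+[0,0,.085],HR)
print(sense()['t'])
arm.move_linear(p+[0,0,.03],speed=.1)
look('side','t14',370,220,75,5)
w=snapshot('wrist');save('w15',w['frame'])
E
```

```text
[ -9.2  -3.6 102.4  -0.   81.2  -7.9]
[ -5.3  -2.  105.2  -0.   76.8  -4. ]
[ -3.5   1.7 108.3  -0.   70.   -2.3]
[ -3.5   2.2 108.5  -0.   69.3  -2.3]
44.7667
```

View pics/t14.png

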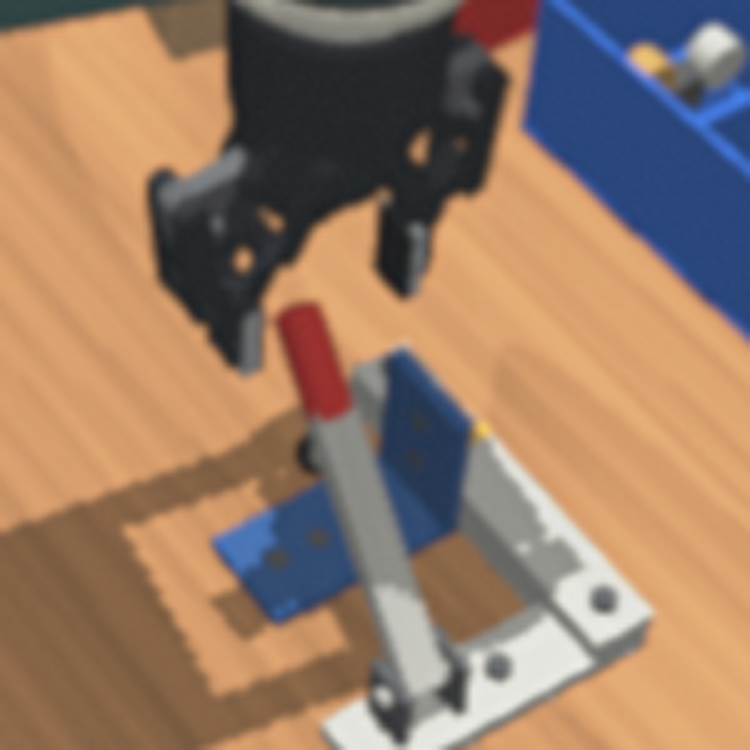

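View pics/w15.png

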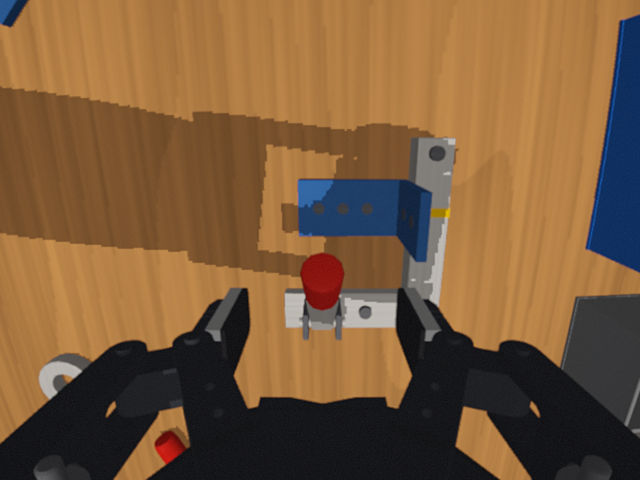

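Run:
```python
from h import *
th=.93
arm.move_linear(hp(th),speed=.1)
claw.move_gripper(.01,20)
s=sense();print(s['grip_width'],s['contact_force'].round(1),s['t'])
while th>.35:
    th-=.1
    arm.move_linear(hp(th),speed=.05)
    s=sense();print(round(th,2),s['contact_force'].round(1),s['wrist_torque'].round(2),round(s['grip_width'],4),round(s['t'],2))
    if abs(s['contact_force']).max()>25: break
look('side','t15',370,220,75,5)
```

```text
0.019315015625937584 [-2.7  1.1  5.6] 46.4833
0.83 [-1.4  4.   2.5] [ 0.5   0.13 -0.02] 0.0191 46.92
0.73 [-0.3  3.6  1.8] [ 0.34  0.07 -0.02] 0.0197 47.35
0.63 [ 0.5  2.1 -0.9] [ 0.15 -0.15 -0.02] 0.0195 47.78
0.53 [ 1.5  1.6 -0.8] [-0.04 -0.26  0.  ] 0.0194 48.22
0.43 [ 2.3  2.  -2.3] [ 0.04 -0.38 -0.03] 0.0188 48.65
0.33 [ 2.8  1.2 -0.8] [ 0.14 -0.5   0.01] 0.0193 49.08
```

View pics/t15.png

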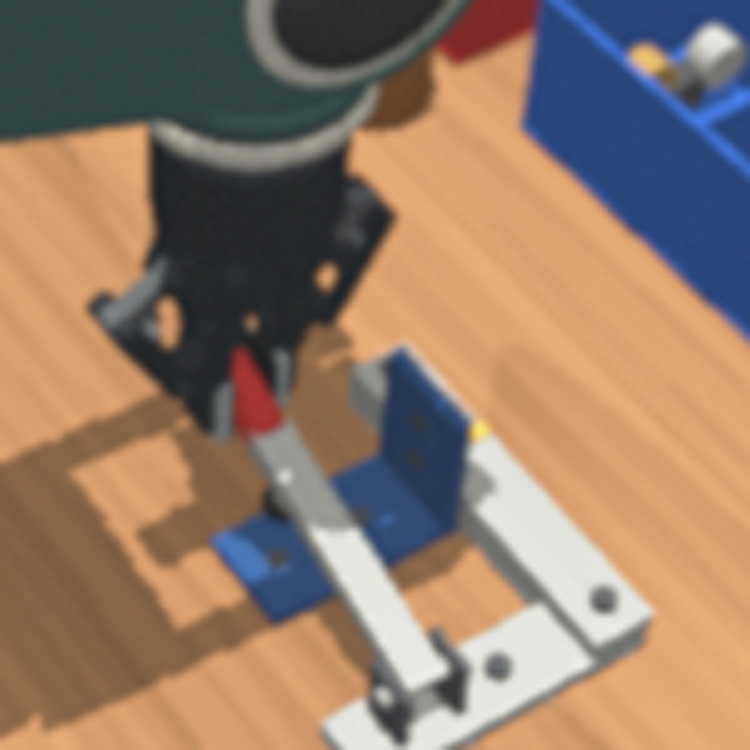

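Run:
```python
from h import *
th=.33
for th in(.24,.16,.1,.06,.04,.02,.005,-.01,-.025,-.04,-.055):
    arm.move_linear(hp(th),speed=.04)
    s=sense();print(round(th,3),s['contact_force'].round(1),s['wrist_torque'].round(2),round(s['grip_width'],4),round(s['t'],2))
    if th<.05 and s['contact_force'][2]>8: break
look('side','t16',360,230,60,7)
w=snapshot('wrist');save('w16',w['frame'])
```

```text
0.24 [ 3.9  1.3 -1.5] [ 0.1  -0.6  -0.04] 0.0196 49.6
0.16 [ 3.9  1.1 -0.4] [ 0.09 -0.58  0.01] 0.0193 50.03
0.1 [ 4.   1.6 -1.5] [ 0.14 -0.6   0.01] 0.0193 50.39
0.06 [ 4.   1.9 -2. ] [ 0.15 -0.67 -0.04] 0.0189 50.68
0.04 [ 3.5  1.6 -0.5] [ 0.12 -0.69 -0.03] 0.0192 50.93
0.02 [ 4.8  2.3 -1.6] [ 0.12 -0.63 -0.  ] 0.0191 51.18
0.005 [ 4.1  2.6 -1.3] [ 0.16 -0.68 -0.02] 0.0193 51.43
-0.01 [-0.1  2.5  6.7] [0.27 0.1  0.01] 0.0193 51.68
-0.025 [-6.3  2.  17.4] [0.21 1.03 0.02] 0.0191 51.93
```

View pics/t16.png

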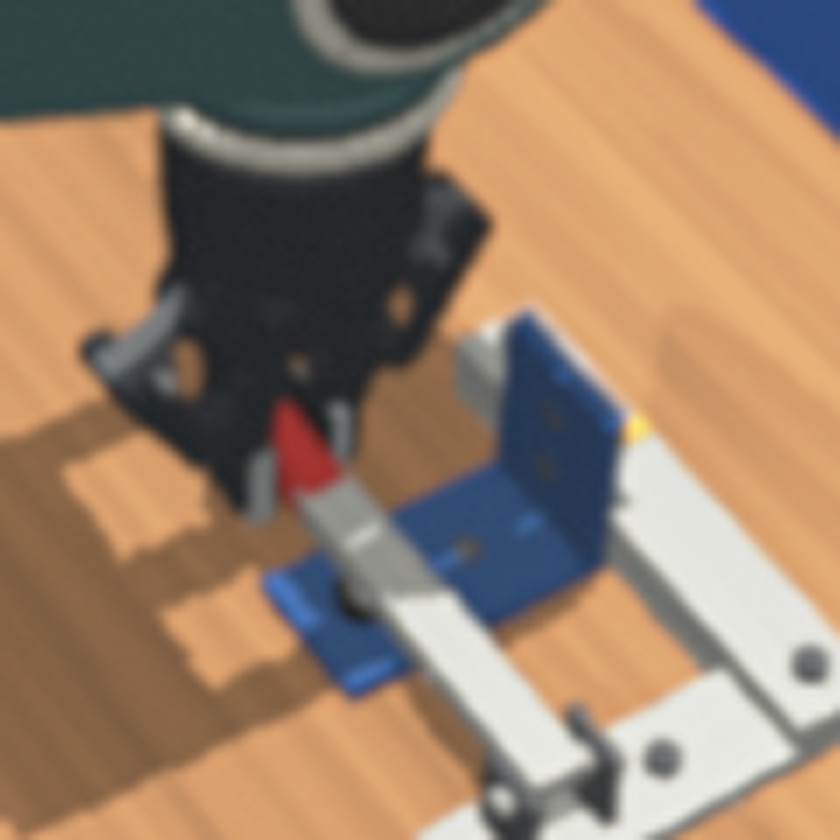

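View pics/w16.png

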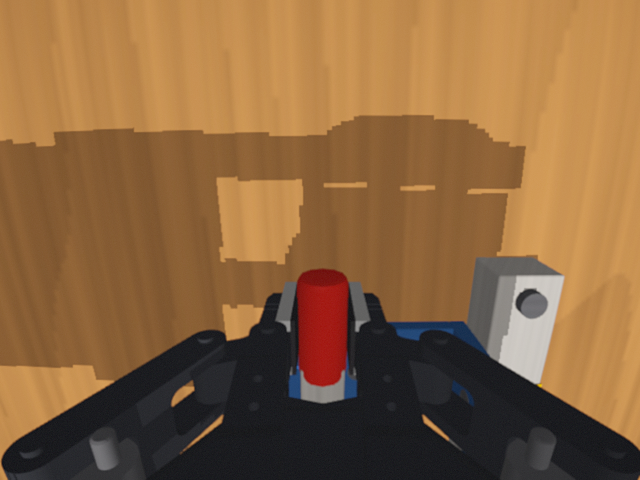

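Run:
```python
from h import *
import pickle
arm.move_linear(hp(-.014),speed=.02)
claw.move_gripper(.06)
s=sense();print(s['contact_force'].round(1),s['t'])
arm.move_linear(hp(0)+[0,0,.12],speed=.15)
arm.move_linear(fx(-.16,.12,.25),speed=.2)
print(sense()['t'])
d=look('side','t17',375,240,60,7);pickle.dump(d,open('d9.pkl','wb'))
t=look('top','t17t',345,210,40,10);pickle.dump(t,open('t9.pkl','wb'))
w=snapshot('wrist');save('w17',w['frame'])
```

```text
[-0.3 -0.5 -0. ] 52.75
54.6583
```

View pics/t17.png

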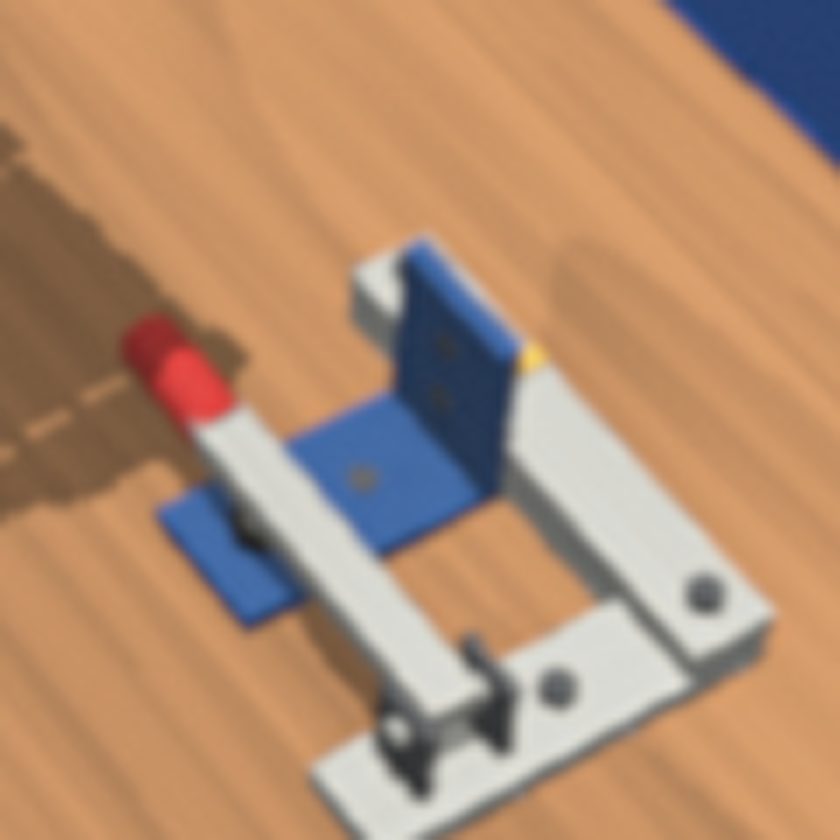

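View pics/t17t.png

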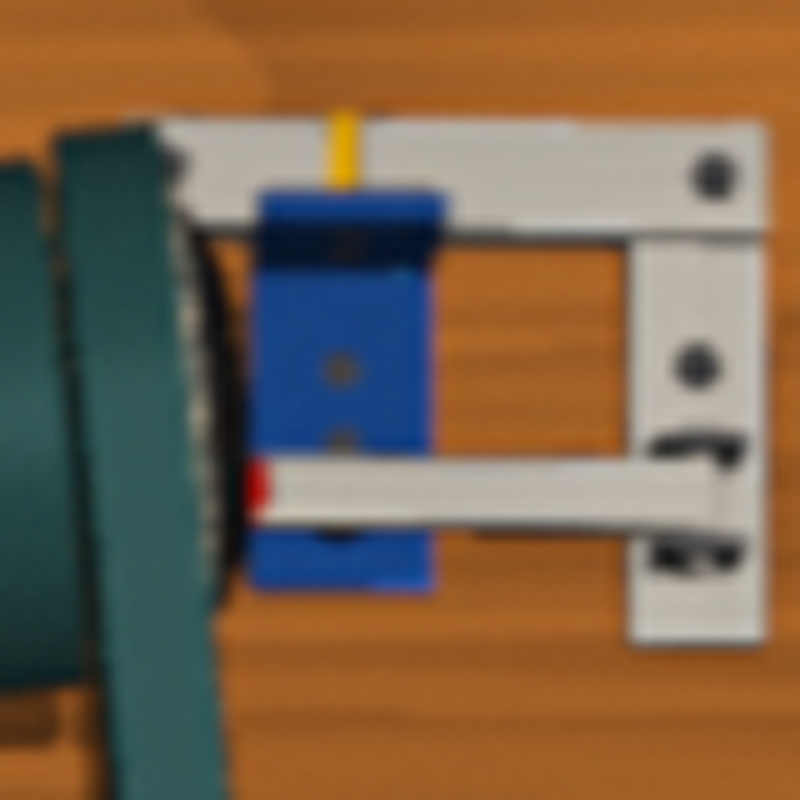

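View pics/w17.png

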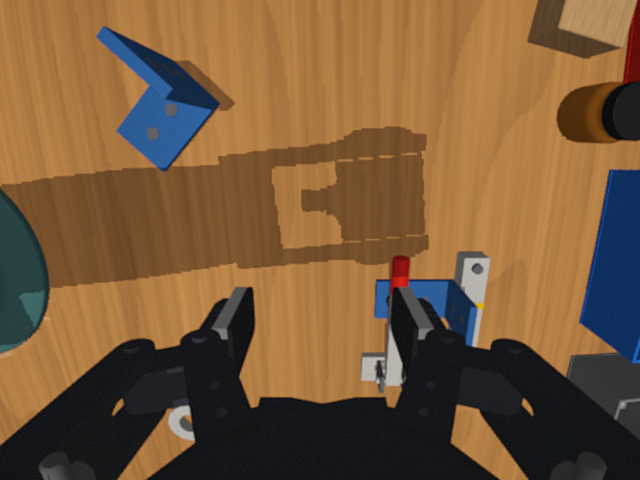

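```bash
python3 - <<'E'
from h import *
import pickle
t=pickle.load(open('t9.pkl','rb'));d=pickle.load(open('d9.pkl','rb'))
pt=lambda X:((proj(t,[fx(*np.array(x)/1000) for x in X])-[305,170]+.45)*10).round(0).tolist()
pd=lambda X:((proj(d,[fx(*np.array(x)/1000) for x in X])-[315,180]+.43)*7).round(0).tolist()
L=[(-95,25,0),(-95,-25,0),(-95,25,8),(-95,-25,8),(-8,25,75),(-8,-25,75),(0,25,75),(0,-25,75),(0,-25,0),(-110,-79,12),(-110,-115,12),(30,-115,25),(0,0,25),(-75,-95+115,36),(-75,65,36)]
for a,b,c in zip(L,pt(L),pd(L)): print(a,b,c)
E
cat > /tmp/x.py <<'E'
import cv2
a=cv2.imread('pics/t17.png')[200:680,100:620];cv2.imwrite('pics/t17c.png',cv2.resize(a,None,fx=1.25,fy=1.25,interpolation=2))
E
python3 /tmp/x.py
```

```text
(-95, 25, 0) [240.0, 592.0] [153.0, 514.0]
(-95, -25, 0) [424.0, 594.0] [244.0, 628.0]
(-95, 25, 8) [241.0, 587.0] [154.0, 499.0]
(-95, -25, 8) [426.0, 589.0] [245.0, 613.0]
(-8, 25, 75) [251.0, 216.0] [402.0, 240.0]
(-8, -25, 75) [442.0, 219.0] [501.0, 350.0]
(0, 25, 75) [251.0, 186.0] [423.0, 229.0]
(0, -25, 75) [442.0, 189.0] [524.0, 339.0]
(0, -25, 0) [425.0, 252.0] [500.0, 493.0]
(-110, -79, 12) [627.0, 644.0] [307.0, 758.0]
(-110, -115, 12) [760.0, 646.0] [379.0, 849.0]
(30, -115, 25) [762.0, 128.0] [773.0, 606.0]
(0, 0, 25) [338.0, 230.0] [459.0, 388.0]
(-75, 20, 36) [263.0, 495.0] [220.0, 426.0]
(-75, 65, 36) [94.0, 493.0] [139.0, 328.0]
```

View pics/t17c.png

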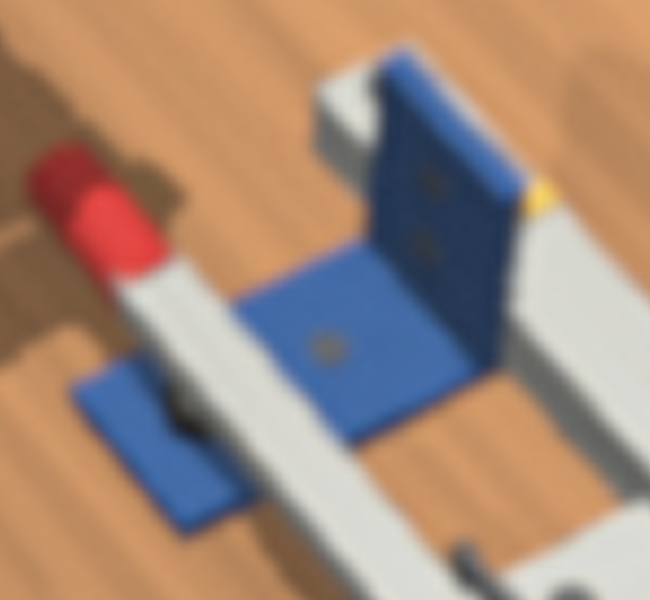

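Run:
```python
from h import *
import pickle
arm.move_pose(fx(-.050,0,.115),tool(FY,True))
w=snapshot('wrist');pickle.dump(w,open('w11.pkl','wb'));save('w18',w['frame']);print(sense()['t'],-np.array(w['R']).T@w['t'],F)
save('w18c',cv2.resize(w['frame'][200:320,240:400],(800,600),interpolation=2))
```

```text
56.0833 [ 0.66503173 -0.05638562  0.25779585] [ 0.6435 -0.0562  0.    ]
```

View pics/w18.png

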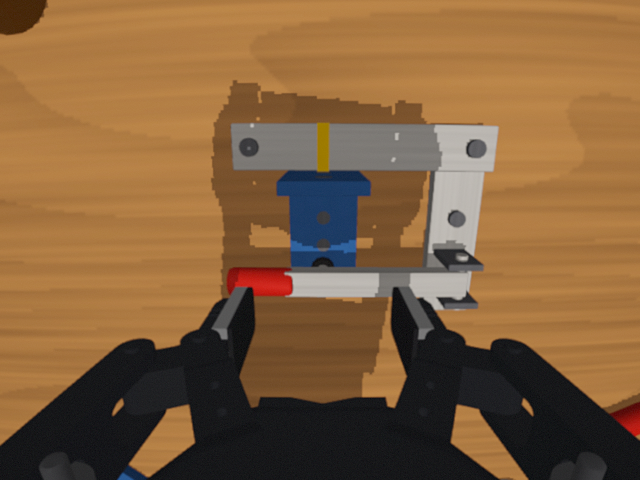

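View pics/w18c.png

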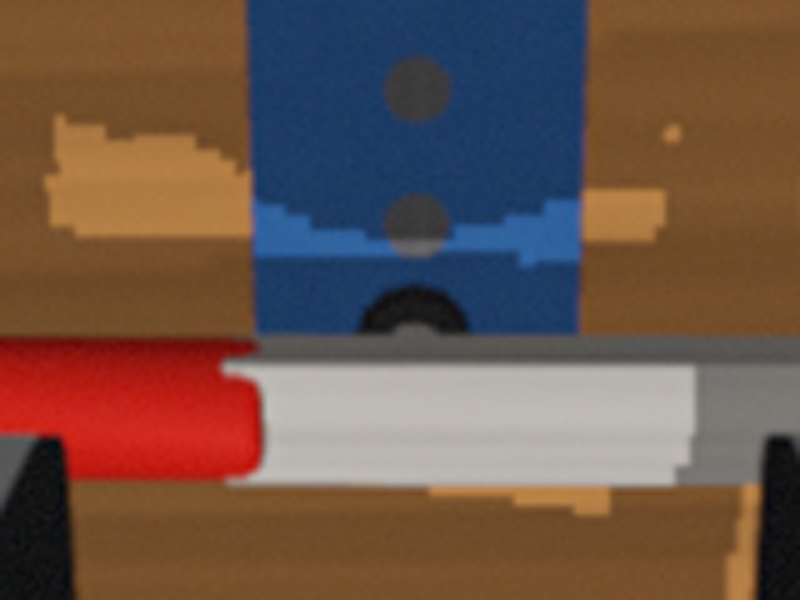

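Run:
```python
from h import *
import pickle
w=pickle.load(open('w11.pkl','rb'))
save('w18d',cv2.resize(w['frame'][115:205,265:385],(800,600),interpolation=2))
```

```text
(no output)
```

View pics/w18d.png

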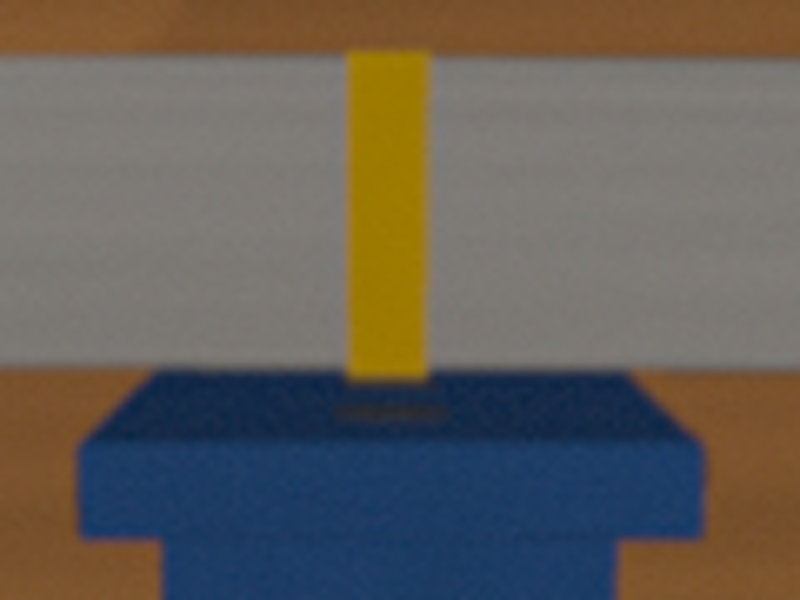

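Run:
```python
from h import *
arm.move_linear(fx(-.05,0,.2),speed=.15)
print(sense()['contact_force'].round(1),sense()['t']);print(arm.sign_off())
```

```text
[-0.1  0.1 -0.5] 56.8
the job is handed in; nothing more can be done
None
```

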